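# Lever the battery cover off a carat scale

## Robot

A 6-joint arm with a two-finger parallel gripper is mounted at the origin on a cart in front of the work surface, level with it; the furniture and walls round the work are solid. World frame = base frame: x ahead of the robot, y to its left, z up, the work surface at z = 0. Lengths are in m, angles in degrees, forces in N, time in s.
With the tool pointing down it reaches from about 0.35 to 0.875 m from the base axis. Payload 4.2 kg.
Tool frame: the origin (TCP) lies on the front face of the gripper's body, between the roots of the fingers; the fingertips stand 70 mm ahead of it and the grasp point (between the pads) lies 51 mm ahead of it; x points along the fingers, y is the direction in which the jaws open and shut, and the axes are right-handed (so a half turn about x gives the same grasp; the last joint's range is limited). The gripper opens to 87 mm and grips with 3 to 60 N. Pads are 19 mm wide; open, the fingers measure 117 mm over their backs; the gripper's body (75 mm by 190 mm) begins 51 mm behind the grasp point.
Start: joints at [-51.131, 22.042, 0.453, 0, -68.411, -14.817], TCP at [0.255, -0.571, 0.292] pointing down, gripper open.
Joint ranges: [-179.83, 179.83], [-69.29, 118.12], [-61.27, 80.66], [-181.25, 117.63], [-171.15, -9.14], [-177.46, 177.46]. Speed limits (degrees/s): [159.86, 159.86, 180, 180, 180, 180].

## Interface

Orientations are given as a 3x3 rotation matrix whose columns are the frame's x, y, z axes.
In Python, from station import r, viewer, spotter gives the robot as it stands.
- The arm moves only by the tool move_arm, never from a script. Its argument "series" is a list that holds one entry, the list of rows, each a list of 7 numbers: the turn, a rotation vector about the world's x, y, z scaled (see below), then the shift along the world's x, y, z scaled (see below), then the opening, from 0 (shut) to 1 (fully open). A call has 1 to 20 rows; each row shifts and turns the pose as measured when the row begins; what a row does not reach is not made up. The controller multiplies each number of a shift by 60 mm and each number of a turn by 8 degrees. A row lasts 1/8 s, in which the tool goes at most 62.5 mm and 10.7 degrees, less where a joint would pass 70% of its speed; a pose out of reach is approached as far as the arm can. A call with a number of a shift or a turn outside -1 to 1 is refused whole. A call with a gripper value outside its range is refused whole. The fingers move at their own pace and stop on an object; the grip force is fixed at half the most. Time passes only in rows, so rows that do not move let the fingers close. It gives the time, the measured TCP pose, the force and the opening at its end, in the units of the state.
- r.sense(): the state, without advancing time (a new reading comes with each control period).
- viewer.capture(name): name is "scene" or "top"; returns (picture, depth): 384x512x3 uint8, red, green, blue; 384x512 float32, m along the optical axis (not along the pixel's ray), 0 where there is no reading.
- viewer.camera_params(name): a dict with "mtx" (3x3 intrinsics, pixels), "pose" (4x4, takes a point from camera to world coordinates). Camera axes: x right, y down, z forward; pixel columns grow to the right and rows downward; lengths in m; the calibration is good to about 2 mm. A picture is of the moment at which its call begins. camera_params takes no time and is no camera call.
- r.finish_job(): hands the job in, once; it reports no verdict.
Trained networks look in the newest picture that a camera, given by its name, has taken for a name from the list of things; names that differ only in an ending like _2 or _b are one class to them, and where a whole thing is asked for, a point or a joint stands for the part that bears it (a point fixed in the world has none). Each returns a list of dicts, best first, with "conf" (0 to 1); they miss things now and then, are a little off and sometimes report something else, mostly with a low value. They report only what shows in the picture. A call takes as long as a camera call.
- spotter.find_in(camera, name): "centre" ([column, row] in pixels, amid what is visible of it).
- spotter.trace(camera, name): "mask" (384x512 bool, what is visible of it) and "centre" ([column, row] in pixels, amid what is visible of it).
The state is a dict: "time_s": time; "joints": joint angles; "joint_velocities": joint speeds; "effort": joint torques, N m; "tcp_pos": TCP position; "ee_rot": TCP orientation; "wrist_force": force on the tool from outside, world axes, zero at the start; "moment": the same for the moment, N m; "gripper_width": opening from 0.0 (shut) to 1.0 (fully open).
Only numpy, scipy, OpenCV 4.12 (cv2) and the standard library are available. Lean on these libraries where they do the work, as an engineer would, in place of code of your own. Each camera call takes 0.05 s, during which the arm holds its last target.

## Task

The carat scale lies face down on the bench and its battery cover is snapped in flush. Take the solder spatula, work its blade under the cover's edge through the notch and lever the cover off its catches without bearing hard on the scale, then put the spatula back down flat on the bench and lay the cover flat in the wooden tray. Leave the loupe and the little round tin where they are.

Things in the scene. Friction and masses are not known exactly. Their poses are not given: they have to be found in the camera images.
- scale: Fixed grey scale lying face down, 126 x 105 x 36 mm (local x, y, z), origin at the centre of its base on the bench, z up. The end with the pry notch is local -x and faces roughly world +y (the robot's left). Top face at z = 36 mm; rubber feet 2 mm high, radius 5 mm, at x = -55.5 and +55, y = +-44.5 mm.
- scale_bay (a point): Point (-16, 0, 33) mm in the scale: centre of the battery bay at the height of its ledges. The bay, x -50 to +18, y +-24 mm, is open upward; its ledges carry the cover with 1 mm play round it. Two sprung catches in the side walls at x = -39 mm snap over the cover's clips. Two round cells lie at x -34 to +6, y +-15 mm, top at z = 28 mm.
- scale_notch (a point): (-57, 0, 31) mm in the scale: inner top edge of the notch lip. Notch 18 mm wide (y +-9), open upward and outward through the end wall; lip x -63 to -57, top z = 31; pocket x -57 to -50, floor z = 22; then free down to z = 14 to the cells. Cover's edge at x = -49, underside z = 33: a blade tilted tip-down 25 to 30 degrees passes over the lip and under that edge.
- cover: Black plastic battery cover, about 50 g, plate 66 x 46 x 3 mm (local x, y, z) with small ribs on top; origin at the centre of the plate's underside. Four legs reach 9.3 mm below it; a 12 mm wide tab at its +x end reaches 2.5 mm under the bay's far rim. It starts seated, origin at point scale_bay, axes along the scale's, top flush with the scale's top face.
- cover_edge (a point): (-33, 0, 0) mm in the cover: its lower edge at the notch. Raised 3 to 7 mm against some 6 to 12 N, it snaps past the catches, which spring in under the clips: the cover then stays about 9 mm proud at this end, far end down. Pinch its long sides there (46 mm), above the scale's top face, draw it some 8 mm toward the notch to free the tab, and lift.
- spatula: Solder spatula, 120 mm long, 35 g, lying along its local y; origin at its middle, on its underside; z up. Brown handle 13 wide x 14 mm high from y = -3 to +60 mm; thin stem; flat steel blade 9 mm wide and 3.3 mm thick from y = -30 to the tip at y = -60 mm, level with the underside (z 0 to 3.3 mm). It starts with the tip roughly toward world -y, toward the notch.
- spatula_tip (a point): Middle of the lower edge of the blade's end, (0, -60, 0) mm in the spatula.
- tray: Fixed open wooden tray, outside 100 x 120 x 14 mm (local x, y, z), walls and floor 4 mm thick; origin at the centre of its underside.
- loupe: Bystander: grey loupe standing on its rim, 31 mm across, 22 mm high, origin at the centre of its underside.
- round_tin: Bystander: flat aluminium tin with glass lid, 39 mm across, 13 mm high, origin at the centre of its underside.

How it is judged:
By the outcome, as a careful person would: the job done as asked, in the order asked, and still so for the second after the job is handed in, with the robot touching nothing.
It also fails if it takes over 61 s, if anything falls off the work surface, if the arm or the gripper's body presses on something with over 40 N, if the wrist force passes 120 N, or if a joint passes its speed limit or range.

## Working session

There is one attempt and no reset: what is moved stays moved. The work goes in short steps, Python scripts to look and compute and a tool call to move; the robot and the scene stay as the last step left them, time stands still between calls to the robot, and variables do not carry over. Pictures are saved under pics/ and viewed, and the job is handed in when it is done.

Besides the shell and the picture viewer there is one more tool, called after ">>>" as name(argument=value, ...) on one line, values as JSON. move_arm: Moves the arm, as the interface text tells. Its arguments: {"type":"object","properties":{"series":{"type":"array","items":{"type":"array","items":{"type":"array","items":{"type":"number","minimum":-1,"maximum":1}}}}},"required":["series"]}

```bash
mkdir -p pics; ls
cat > h.py <<'E'
import numpy as np,cv2
from station import r,viewer,spotter
def cap(n,f):
    p,d=viewer.capture(n); cv2.imwrite('pics/'+f,p[:,:,::-1]); np.savez(''+n+'.npz',p=p,d=d); return p,d
def w(n,d,mask=None):
    c=viewer.camera_params(n);K=c['mtx'];T=np.array(c['pose'])
    v,u=np.mgrid[:d.shape[0],:d.shape[1]]
    P=np.stack([(u-K[0][2])/K[0][0]*d,(v-K[1][2])/K[1][1]*d,d],-1)
    return P@T[:3,:3].T+T[:3,3]
E
python3 - <<'E'
from h import *
np.set_printoptions(precision=4,suppress=True)
print(r.sense())
for n in('scene','top'):
    p,d=cap(n,n+'0.png'); c=viewer.camera_params(n); print(n,c)
    W=w(n,d)
    for k in ['scale','cover','spatula','tray','loupe','round_tin']:
        for o in spotter.trace(n,k)[:2]:
            m=o['mask']&(d>0); q=W[m]
            print(k,round(o['conf'],2),np.round(o['centre']),m.sum(),np.median(q,0),cv2.minAreaRect((q[:,:2]*1000).astype(np.float32)))
E
```

```text
pics
{'time_s': 0.0, 'joints': array([-51.1316,  22.0906,   0.3779,  -0.0295, -68.4094, -14.8174]), 'joint_velocities': array([ 0.0161, -0.0953, -0.0531,  0.0333,  0.0465,  0.033 ]), 'effort': array([ -0.001 , -39.0659,  18.7404,   4.2199,   0.011 ,  -0.0002]), 'tcp_pos': array([ 0.2546, -0.5703,  0.2911]), 'ee_rot': array([[-0.001 , -0.4074,  0.9133],
       [ 0.002 ,  0.9133,  0.4074],
       [-1.    ,  0.0022, -0.0001]]), 'wrist_force': array([-0.2947,  0.5908, -0.5434]), 'moment': array([0.0269, 0.0567, 0.007 ]), 'gripper_width': 0.9992434214501152}
scene {'mtx': array([[457.1113,   0.    , 255.1631],
       [  0.    , 457.1113, 189.32  ],
       [  0.    ,   0.    ,   1.    ]]), 'pose': array([[ 0.8927, -0.205 ,  0.4014,  0.1488],
       [-0.4506, -0.4282,  0.7833, -0.4678],
       [ 0.0113, -0.8801, -0.4746,  0.4639],
       [ 0.    ,  0.    ,  0.    ,  1.    ]])}
scale 0.79 [306. 263.] 3819 [ 0.4683 -0.0042  0.0343] ((502.142822265625, 26.78730010986328), (141.27188110351562, 127.6125717163086), 3.980135679244995)
cover 0.25 [302. 261.] 3723 [ 0.4691 -0.0043  0.0343] ((501.680
[... 1695 characters left out ...]
201.9950714111328), (40.41714859008789, 35.227230072021484), 0.5081226825714111)
spatula 0.62 [178. 237.] 324 [0.4089 0.3289 0.0089] ((408.97076416015625, 316.3858642578125), (11.015157699584961, 115.89318084716797), 0.05249418690800667)
tray 0.64 [169. 156.] 3659 [0.5546 0.3404 0.0045] ((555.4877319335938, 341.2566223144531), (125.22720336914062, 102.25395202636719), 82.65203857421875)
loupe 0.75 [252. 239.] 228 [0.4069 0.1869 0.0203] ((406.06622314453125, 185.79782104492188), (29.60409164428711, 27.720096588134766), 0.38388878107070923)
round_tin 0.53 [243. 133.] 369 [0.5947 0.2009 0.0127] ((595.0782470703125, 201.66537475585938), (39.830501556396484, 38.68246841430664), 73.37152862548828)
```

Run:
```python
from h import *
p=cv2.imread('pics/top0.png'); cv2.imwrite('pics/t1.png',cv2.resize(p[80:300,100:460],None,fx=2.2,fy=2.2,interpolation=cv2.INTER_CUBIC))
p=cv2.imread('pics/scene0.png'); cv2.imwrite('pics/s1.png',cv2.resize(p[120:340,100:460],None,fx=2.2,fy=2.2,interpolation=cv2.INTER_CUBIC))
```

```text
(no output)
```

View pics/t1.png

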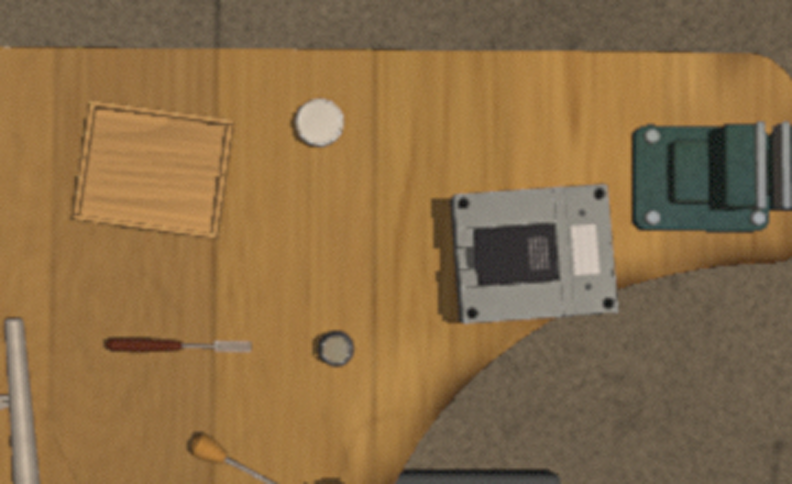

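View pics/s1.png

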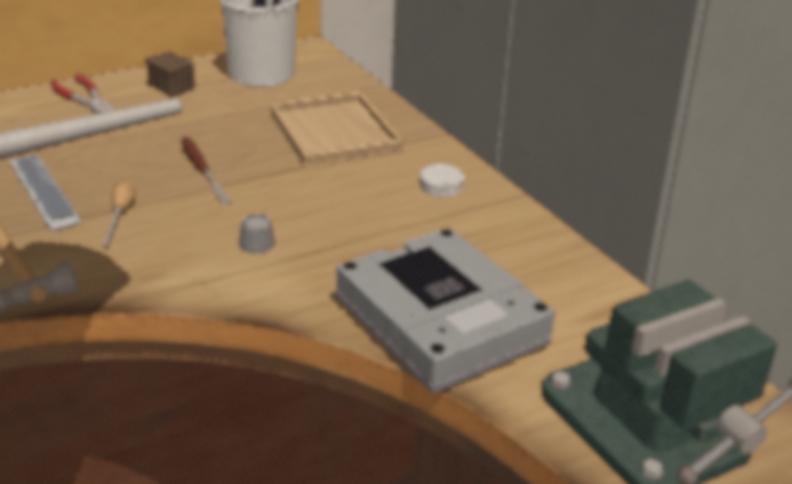

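The top view shows the spatula at crop (105–250, 345), the tray at (152, 170), the tin at (319, 122), the loupe at (335, 348) and the scale at (535, 252), with its notch facing left. Next I refine the spatula and scale poses.

Run:
```python
from h import *
np.set_printoptions(precision=4,suppress=True)
for n in('top','scene'):
    z=np.load(n+'.npz');p=z['p'];d=z['d'];W=w(n,d)
    # scale top face
    m=(W[...,2]>.031)&(W[...,2]<.041)&(abs(W[...,0]-.487)<.09)&(abs(W[...,1]-.025)<.09)
    m=cv2.morphologyEx(m.astype(np.uint8),cv2.MORPH_OPEN,np.ones((3,3)))
    nc,l,st,_=cv2.connectedComponentsWithStats(m); i=1+st[1:,4].argmax(); m=l==i
    q=(W[m][:,:2]*1000).astype(np.float32); print(n,'scale',m.sum(),cv2.minAreaRect(q),np.median(W[m][:,2]))
    g=p.astype(float).mean(-1); mc=cv2.erode(m.astype(np.uint8),np.ones((5,5))).astype(bool)
    # cover dark
    k=m&(g<60); k=cv2.morphologyEx(k.astype(np.uint8),cv2.MORPH_OPEN,np.ones((5,5))); q=(W[k>0][:,:2]*1000).astype(np.float32); print('cover',k.sum(),cv2.minAreaRect(q))
    for o in spotter.trace(n,'spatula')[:1]:
        m=cv2.dilate(o['mask'].astype(np.uint8),np.ones((3,3)))>0
        q=W[o['mask']]; 
        ys=np.arange(.255,.38,.01)
        for a in ys:
            s=q[abs(q[:,1]-a)<.005]
            if len(s): print(round(a,3),len(s),s[:,0].mean()*1000,np.ptp(s[:,0])*1000,np.median(s[:,2])*1000)
        print('y range',q[:,1].min(),q[:,1].max())
p=cv2.imread('pics/top0.png'); cv2.imwrite('pics/t2.png',cv2.resize(p[220:255,130:230],None,fx=8,fy=8,interpolation=cv2.INTER_CUBIC))
cv2.imwrite('pics/t3.png',cv2.resize(p[155:235,295:390],None,fx=8,fy=7,interpolation=cv2.INTER_CUBIC))
```

```text
top scale 4009 ((485.6098327636719, 24.881793975830078), (104.95314025878906, 126.19403076171875), 4.402705192565918) 0.03602859485669685
cover 662 ((484.4696960449219, 43.6106071472168), (44.913047790527344, 60.334957122802734), 3.191908836364746)
0.255 3 407.3230767289258 3.658507922543075 0.7125534552047119
0.265 30 407.2926678691389 7.455709408107635 1.2511125838668424
0.275 25 407.2845393683784 7.503703773996174 2.1508695904214337
0.285 29 407.7352062508138 9.211582584282619 2.6130947917220038
0.295 14 408.88943436415826 3.5068202152110373 3.8143728797425114
0.305 12 408.1814073130687 2.0626671198052393 6.383394144908905
0.315 18 408.0911917078461 5.462807802148529 7.822717306997462
0.325 34 408.2321783296583 9.293832984580863 8.778783150431014
0.335 35 408.10735899936293 9.140678799968715 10.178102913151577
0.345 35 408.7861270542709 10.885112235048178 11.599697769371197
0.355 40 409.1944433506713 10.892103225217387 12.303769614282867
0.365 39 408.9081499178906 10.939804223695281 12.453802290495307
0.375 10 408.77295870165887 9.042422305072407 12.495169745952605
y range 0.19485
[... 380 characters left out ...]
4755326 0.6075956039375274
0.275 19 407.1602801871072 11.143234050779549 1.0023081352626972
0.285 9 406.9177813186361 6.409159283905619 1.7548442676582066
0.295 1 406.89502429253565 0.0 0.9966632550962307
0.315 4 406.67250988080536 4.116621728876613 6.8815885197034685
0.325 13 406.8782636085188 6.467469227452782 8.423651136294785
0.335 15 406.51798514998023 9.323628152599017 9.284508463928532
0.345 17 407.05358943633763 10.14720532715474 10.173019965469877
0.355 16 407.33444797523237 11.748220559095412 10.419051449654937
0.365 13 406.496278160244 8.459776636193794 9.850868672636015
0.375 10 409.5333890667853 16.710085572234632 10.223048188169631
y range 0.2594991841022921 0.39591538435912155
```

View pics/t2.png

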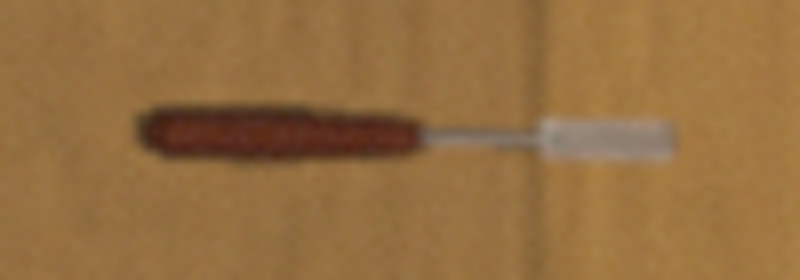

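View pics/t3.png

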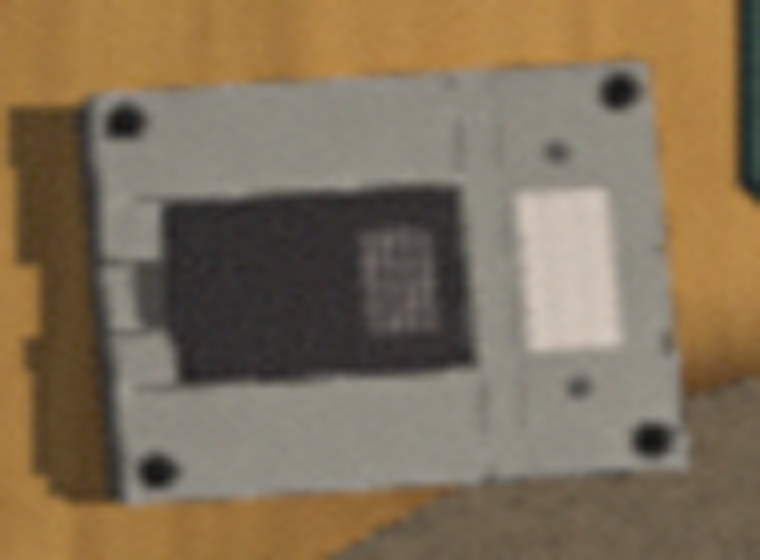

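>>> move_arm(series=[[[0,0,0.48,0.4,0.9,0,1],[0,0,0.48,0.4,0.9,0,1],[0,0,0.48,0.4,0.9,0,1],[0,0,0.48,0.4,0.9,0,1],[0,0,0.48,0.4,0.9,0,1],[0,0,0.48,0.4,0.9,0,1],[0,0,0.48,0.4,0.9,0,1],[0,0,0.48,0.4,0.9,0,1],[0,0,0.48,0.4,0.9,0,1]]])

```text
time_s: 1.92
tcp_pos: [0.474, -0.0731, 0.2935]
ee_rot: [[0.007, -0.86, 0.51], [-0.001, 0.51, 0.86], [-1.0, -0.007, 0.003]]
wrist_force: [0.2, -0.0, 0.3]
gripper_width: 0.999
```

>>> move_arm(series=[[[0,0,0.466,-0.138,0.875,-0.36,1],[0,0,0.466,-0.138,0.875,-0.36,1],[0,0,0.466,-0.138,0.875,-0.36,1],[0,0,0.466,-0.138,0.875,-0.36,1],[0,0,0.466,-0.138,0.875,-0.36,1],[0,0,0.466,-0.138,0.875,-0.36,1],[0,0,0.466,-0.138,0.875,-0.36,1],[0,0,0.466,-0.138,0.875,-0.36,1],[0,0,0,0,0,0,1]]])

```text
time_s: 3.05
tcp_pos: [0.4076, 0.3662, 0.1188]
ee_rot: [[0.018, -1.0, -0.012], [0.011, -0.012, 1.0], [-1.0, -0.018, 0.011]]
wrist_force: [-0.5, 0.7, 0.6]
gripper_width: 0.999
```

>>> move_arm(series=[[[-0.08,0.13,-0.2,0.01,-0.32,0,1],[0,0,0,0,0,-0.5,1]]])

```text
time_s: 3.3
tcp_pos: [0.4088, 0.3457, 0.0907]
ee_rot: [[0.001, -1.0, 0.019], [0.003, 0.019, 1.0], [-1.0, -0.001, 0.003]]
wrist_force: [-1.0, -0.5, -1.6]
gripper_width: 1.002
```

Run:
```python
from h import *
np.set_printoptions(precision=4,suppress=True)
s=r.sense();print(s['tcp_pos'],s['ee_rot'])
p,_=cap('scene','s2.png');q,_=cap('top','t4.png')
a=p[130:260,140:300,::-1];b=q[150:310,90:290,::-1]
cv2.imwrite('pics/c2.png',np.hstack([cv2.resize(a,(400,325)),cv2.resize(b,(400,325))]))
```

```text
[0.4088 0.3457 0.0907] [[ 0.0006 -0.9998  0.0188]
 [ 0.0029  0.0188  0.9998]
 [-1.     -0.0006  0.0029]]
```

View pics/c2.png

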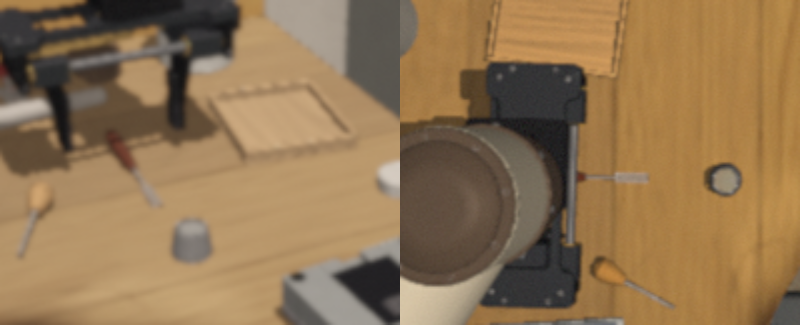

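The gripper straddles the handle (left panel around (120,150)) and nothing blocks it. I'll go down and close.

>>> move_arm(series=[[[0,0,0,0,0,-0.16,1],[0,0,0,0,0,0,1]]])

```text
time_s: 3.65
tcp_pos: [0.408, 0.3416, 0.0789]
ee_rot: [[-0.005, -1.0, 0.023], [-0.004, 0.023, 1.0], [-1.0, 0.005, -0.004]]
wrist_force: [0.1, 0.8, 0.1]
gripper_width: 0.999
```

>>> move_arm(series=[[[0,0,0,0,0.05,-0.11,1],[0,0,0,0,0,0,0],[0,0,0,0,0,0,0],[0,0,0,0,0,0,0],[0,0,0,0,0,0,0],[0,0,0,0,0,0,0],[0,0,0,0,0,0,0]]])

```text
time_s: 4.53
tcp_pos: [0.4086, 0.3457, 0.0737]
ee_rot: [[-0.003, -1.0, 0.023], [-0.001, 0.023, 1.0], [-1.0, 0.003, -0.001]]
wrist_force: [0.2, -0.2, 0.3]
gripper_width: 0.402
```

>>> move_arm(series=[[[0,0,0,0,0,-0.03,0],[0,0,0,0,0,0,0],[0,0,0,0,0,0,0],[0,0,0,0,0,0,0],[0,0,0,0,0,0,0]]])

```text
time_s: 5.15
tcp_pos: [0.4086, 0.3456, 0.0718]
ee_rot: [[-0.003, -1.0, 0.023], [-0.001, 0.023, 1.0], [-1.0, 0.003, -0.002]]
wrist_force: [-0.1, 0.4, -0.7]
gripper_width: 0.149
```

Gripped at 13 mm (0.149). I'll lift it a little, then compute the pre-pry pose.

>>> move_arm(series=[[[0,0,0,0,0,0.7,0],[0,0,0,0,0,0.7,0],[0.5,0,0.3,0,0,0.5,0],[0.5,0,0.3,0,0,0,0],[0,0,0,0,0,0,0]]])

```text
time_s: 5.78
tcp_pos: [0.4079, 0.3448, 0.1885]
ee_rot: [[-0.009, -0.998, -0.064], [0.138, -0.065, 0.988], [-0.99, 0.0, 0.138]]
wrist_force: [-0.1, 0.2, -0.7]
gripper_width: 0.148
```

```bash
cat >> h.py <<'E'
from scipy.spatial.transform import Rotation as R
np.set_printoptions(precision=4,suppress=True)
S0=np.array([.4857,.0252,0.]); A=np.radians(4.3)
SX=np.array([np.sin(A),-np.cos(A),0]); SY=np.array([np.cos(A),np.sin(A),0]); SZ=np.array([0,0,1.])
def scale(x,y,z): return S0+(SX*x+SY*y+SZ*z)/1000
TIP=np.array([.0718,-.0006,-.0886])
def tool(tilt): # spatula dir (tool -z) tip-down by tilt deg
    t=np.radians(tilt); d=SX*np.cos(t)-SZ*np.sin(t); z=-d; y=-SY; x=np.cross(y,z); return np.stack([x,y,z],1)
def plan(tilt,tip):  # tip: scale mm
    s=r.sense(); Rt=tool(tilt); p=scale(*tip)-Rt@TIP
    rv=R.from_matrix(Rt@s['ee_rot'].T).as_rotvec(degrees=True)
    print('tilt',tilt,'tip',tip,'TCP',p,'shift/60mm',(p-s['tcp_pos'])/.06,'turn/8',rv/8)
def tipnow():
    s=r.sense(); t=s['tcp_pos']+s['ee_rot']@TIP-S0; d=-s['ee_rot'][:,2]
    print('t',round(s['time_s'],2),'tip scale mm',np.array([t@SX,t@SY,t[2]])*1000,'tilt',np.degrees(np.arcsin(-d[2])),'yaw err',np.degrees(np.arctan2(d@SY,d@SX)),'F',s['wrist_force'],'M',s['moment'],'w',s['gripper_width']*87, 'tcp',s['tcp_pos'])
E
python3 - <<'E'
from h import *
tipnow(); plan(29,(-90,0,31+33*np.tan(np.radians(29))+3))
p,_=cap('scene','s3.png');q,_=cap('top','t5.png')
a=p[90:260,140:350,::-1];b=q[150:310,90:290,::-1]
cv2.imwrite('pics/c3.png',np.hstack([cv2.resize(a,(400,325)),cv2.resize(b,(400,325))]))
E
```

```text
t 5.78 tip scale mm [-246.7241  -53.8755  105.1634] tilt 7.958343812433532 yaw err -0.6034699210401542 F [-0.1048  0.2019 -0.7209] M [-0.2709  0.0655 -0.0326] w 12.868225834495858 tcp [0.4079 0.3448 0.1885]
tilt 29 tip (-90, 0, np.float64(52.29219869794137)) TCP [0.4752 0.1575 0.158 ] shift/60mm [ 1.1213 -3.1222 -0.5082] turn/8 [2.6239 0.1819 0.0741]
```

View pics/c3.png

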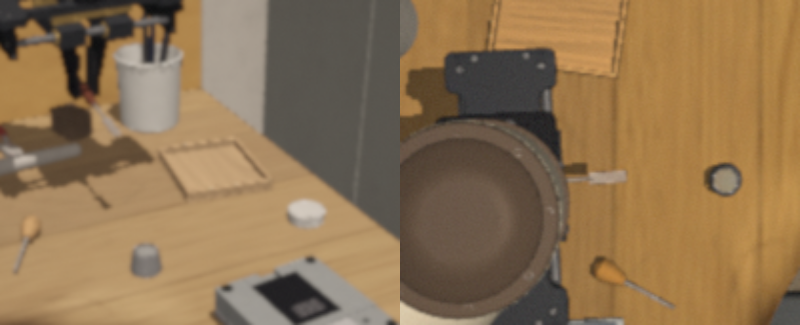

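>>> move_arm(series=[[[0.5,0.04,0.015,0.22,-0.6,0,0],[0.5,0.04,0.015,0.22,-0.6,0,0],[0.5,0.04,0.015,0.22,-0.6,0,0],[0.5,0.04,0.015,0.22,-0.6,0,0],[0.5,0.03,0.015,0.22,-0.6,0,0],[0,0,0,0,0,0,0]]])

```text
time_s: 6.62
tcp_pos: [0.4744, 0.1615, 0.183]
ee_rot: [[-0.046, -0.997, -0.069], [0.467, -0.083, 0.881], [-0.883, 0.008, 0.469]]
wrist_force: [0.4, 0.1, -0.1]
gripper_width: 0.149
```

Run:
```python
from h import *
tipnow(); plan(29,(-90,0,31+33*np.tan(np.radians(29))+3))
p,d=cap('scene','s4.png');q,d2=cap('top','t6.png')
a=p[130:290,180:380,::-1];b=q[110:290,190:415,::-1]
cv2.imwrite('pics/c4.png',np.hstack([cv2.resize(a,(400,325)),cv2.resize(b,(400,325))]))
for n in('scene','top'):
  print([(o['conf'],o['centre'],o['mask'].sum()) for o in spotter.trace(n,'spatula')], [(o['conf'],o['centre']) for o in spotter.find_in(n,'spatula_tip')])
```

```text
t 6.62 tip scale mm [-92.1451  -0.9317  78.0246] tilt 27.9581329546232 yaw err 0.18924962100238654 F [ 0.4456  0.0937 -0.1449] M [-1.0418  0.0611  0.0301] w 12.99432175963284 tcp [0.4744 0.1615 0.183 ]
tilt 29 tip (-90, 0, np.float64(52.29219869794137)) TCP [0.4752 0.1575 0.158 ] shift/60mm [ 0.012  -0.067  -0.4157] turn/8 [ 0.1343 -0.048  -0.0552]
[(0.48, [256.8, 172.6], np.int64(125))] [(0.45, [258.0, 183.1])]
[] []
```

View pics/c4.png

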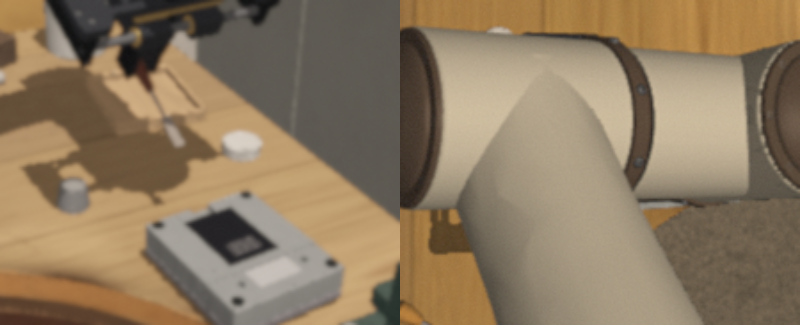

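```bash
cat >> h.py <<'E'
def proj(n,P):
    c=viewer.camera_params(n);T=np.array(c['pose']);q=(np.atleast_2d(P)-T[:3,3])@T[:3,:3]; 
    return np.stack([c['mtx'][0,0]*q[:,0]/q[:,2]+c['mtx'][0,2],c['mtx'][1,1]*q[:,1]/q[:,2]+c['mtx'][1,2]],1)
def zoom(src,f,c0,c1,r0,r1,k,pts=()):
    p=cv2.imread('pics/'+src); a=cv2.resize(p[r0:r1,c0:c1],None,fx=k,fy=k,interpolation=cv2.INTER_CUBIC)
    for u,v in pts: cv2.circle(a,(int((u-c0+.5)*k),int((v-r0+.5)*k)),3,(0,0,255),1)
    cv2.imwrite('pics/'+f,a)
def blade(): # outline pts in tool frame -> world
    s=r.sense(); L=[]
    for a,b,h in [(-4.5,-60,0),(4.5,-60,0),(4.5,-60,3.3),(-4.5,-60,3.3),(4.5,-30,3.3),(-4.5,-30,3.3),(0,60,14),(0,-3,14)]:
        t=TIP+np.array([-h,-a,b+60])/1000*np.array([1,1,1]); L.append(s['tcp_pos']+s['ee_rot']@t)
    return np.array(L)
def notch(): return np.array([scale(-49,-23,36),scale(-49,23,36),scale(17,23,36),scale(17,-23,36),scale(-57,9,31),scale(-57,-9,31),scale(-63,9,36),scale(-63,-9,36)])
E
python3 - <<'E'
from h import *
zoom('s4.png','c5.png',220,370,130,260,5,np.vstack([proj('scene',blade()),proj('scene',notch())]))
E
```

```text
(no output)
```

View pics/c5.png

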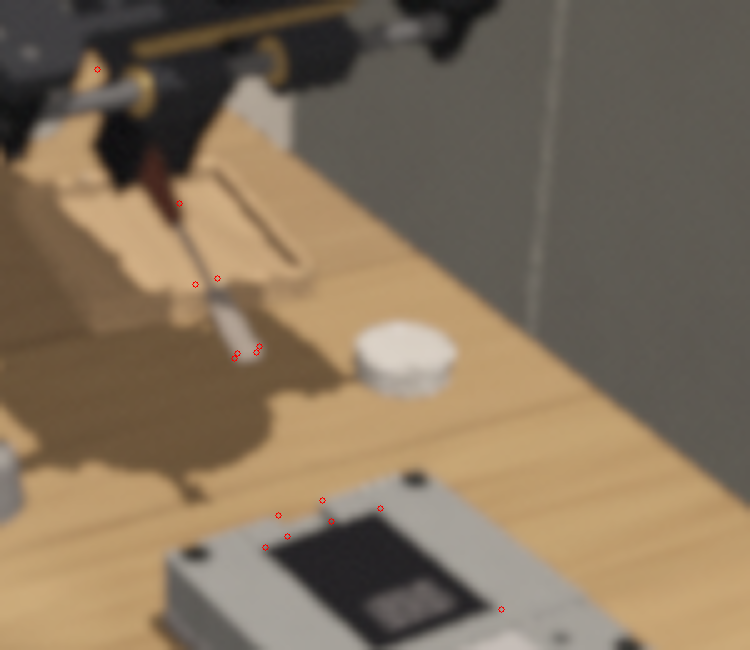

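Run:
```python
from h import *
zoom('s4.png','c6.png',243,280,155,208,11,proj('scene',blade()))
```

```text
(no output)
```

View pics/c6.png

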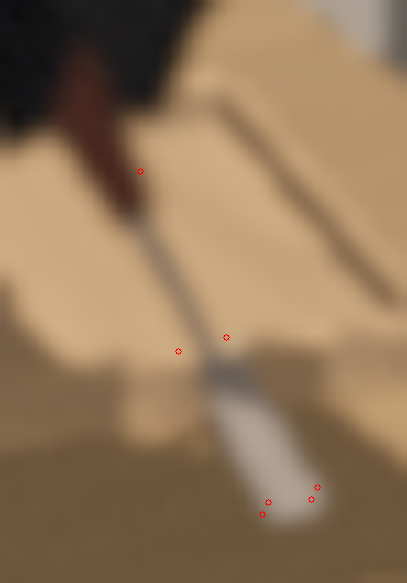

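Run:
```python
from h import *
s=r.sense()
def bl(tilt,yaw):
    G=np.array([.0648,-.0006,0]) # handle centre rotation
    Q=R.from_euler('yx',[-tilt,yaw],degrees=True).as_matrix()
    for_=[]
    pts=[TIP+np.array([-.0033,0,0]),TIP+np.array([-.0033,0,.030])]
    W=np.array([s['tcp_pos']+s['ee_rot']@(G+Q@(p-G)) for p in pts])
    q=proj('scene',W); return (q-[243,155]+.5)*11, (W-S0)@SZ*1000
for a in [(0,0),(5,0),(-5,0),(0,5),(0,-5)]: 
    q,z=bl(*a); print(a,q.round().tolist(),z, np.degrees(np.arctan2(*(q[0]-q[1]))),np.linalg.norm(q[0]-q[1]))
```

```text
(0, 0) [[293.0, 495.0], [202.0, 345.0]] [81.9381 96.031 ] 31.140635833171427 175.67212392497342
(5, 0) [[277.0, 520.0], [192.0, 361.0]] [75.4436 91.7911] 28.163514950696612 180.15219257471352
(-5, 0) [[308.0, 466.0], [212.0, 326.0]] [ 88.7741 100.5053] 34.37572544972666 170.13096428020486
(0, 5) [[250.0, 506.0], [174.0, 351.0]] [82.1425 96.1662] 26.18352157106689 172.2704537435726
(0, -5) [[334.0, 481.0], [229.0, 336.0]] [82.0504 96.1053] 35.84167211514983 178.81672133877387
```

>>> move_arm(series=[[[0.134,-0.05,-0.055,0.012,-0.067,-0.4,0],[0,0,0,0,0,0,0]]])

```text
time_s: 7.18
tcp_pos: [0.4725, 0.1641, 0.1602]
ee_rot: [[-0.04, -0.996, -0.079], [0.484, -0.088, 0.871], [-0.874, -0.004, 0.486]]
wrist_force: [-0.1, -0.3, -0.7]
gripper_width: 0.148
```

Run:
```python
from h import *
tipnow(); plan(29,(-56,0,31-1*np.tan(np.radians(29))+3))
```

```text
t 7.17 tip scale mm [-96.9152  -1.1344  54.4117] tilt 29.05344851302108 yaw err 0.8921094136096225 F [-0.0696 -0.3106 -0.693 ] M [-1.0658  0.0156  0.0454] w 12.873224483872908 tcp [0.4725 0.1641 0.1602]
tilt 29 tip (-56, 0, np.float64(33.44569094854723)) TCP [0.4777 0.1236 0.1392] shift/60mm [ 0.0859 -0.6754 -0.3501] turn/8 [-0.0089  0.026  -0.0967]
```

>>> move_arm(series=[[[0,0.02,-0.07,0.04,-0.33,-0.16,0],[0,0,-0.03,0.04,-0.33,-0.17,0],[0,0,0,0,0,0,0]]])

```text
time_s: 7.55
tcp_pos: [0.4783, 0.1266, 0.1429]
ee_rot: [[-0.035, -0.997, -0.073], [0.484, -0.081, 0.871], [-0.875, -0.005, 0.485]]
wrist_force: [0.6, 0.2, 0.4]
gripper_width: 0.145
```

Run:
```python
from h import *
tipnow(); plan(29,(-54,0,31-3*np.tan(np.radians(29))+1))
cap('scene','s5.png'); zoom('s5.png','c7.png',230,350,150,260,6,np.vstack([proj('scene',blade()),proj('scene',notch())]))
```

```text
t 7.55 tip scale mm [-59.0524   1.5965  37.1293] tilt 29.011019066405794 yaw err 0.5027166180024012 F [0.6094 0.1722 0.3669] M [-1.0522  0.0654 -0.0249] w 12.574888737591081 tcp [0.4783 0.1266 0.1429]
tilt 29 tip (-54, 0, np.float64(30.337072845641693)) TCP [0.4779 0.1216 0.1361] shift/60mm [-0.0069 -0.0845 -0.1133] turn/8 [-0.0043  0.0372 -0.0421]
```

View pics/c7.png

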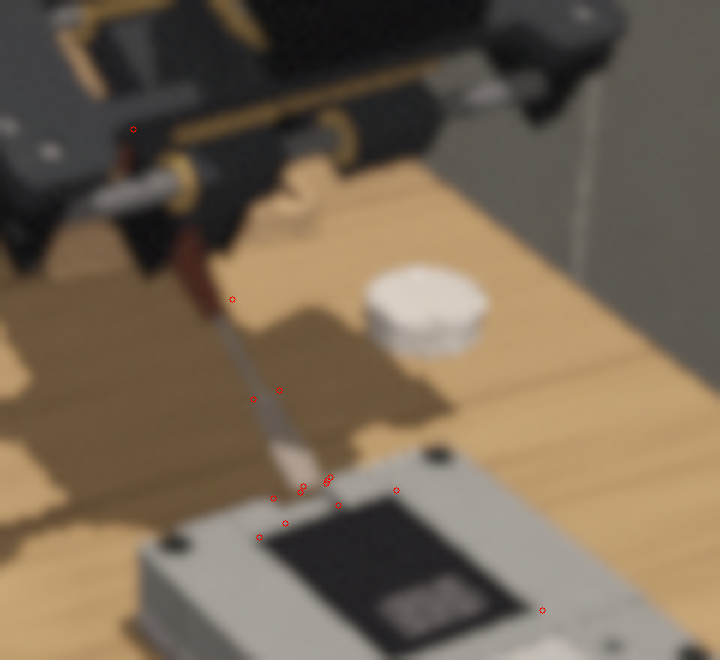

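Run:
```python
from h import *
zoom('s5.png','c8.png',260,310,205,250,14,np.vstack([proj('scene',blade()),proj('scene',notch())]))
```

```text
(no output)
```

View pics/c8.png

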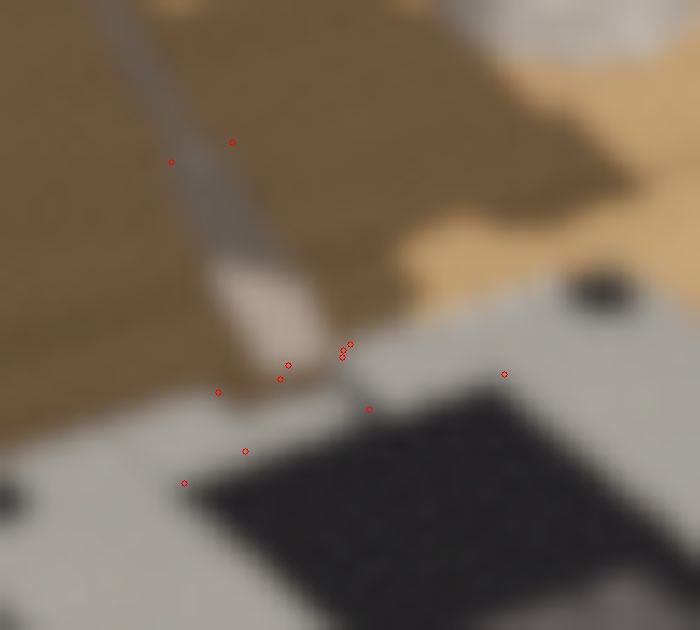

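>>> move_arm(series=[[[0,0,0,0,-0.08,-0.1,0],[0,0,0,0,0,0,0]]])

```text
time_s: 7.85
tcp_pos: [0.4788, 0.1237, 0.1385]
ee_rot: [[-0.033, -0.996, -0.078], [0.485, -0.084, 0.871], [-0.874, -0.009, 0.486]]
wrist_force: [0.3, -0.2, -0.2]
gripper_width: 0.145
```

Run:
```python
from h import *
tipnow();
```

```text
t 7.85 tip scale mm [-56.1875   2.4398  32.6646] tilt 29.059453841531887 yaw err 0.7951523754810446 F [ 0.2936 -0.1806 -0.2402] M [-1.0546  0.0019  0.0284] w 12.622688806269949 tcp [0.4788 0.1237 0.1385]
```

>>> move_arm(series=[[[0,0,-0.03,-0.02,-0.05,-0.05,0],[0,0,0,0,0,0,0]]])

```text
time_s: 8.1
tcp_pos: [0.4775, 0.121, 0.1356]
ee_rot: [[-0.031, -0.997, -0.075], [0.485, -0.08, 0.871], [-0.874, -0.009, 0.486]]
wrist_force: [-0.6, -0.1, -0.3]
gripper_width: 0.141
```

Run:
```python
from h import *
tipnow();
```

```text
t 8.1 tip scale mm [-53.6216   0.8553  29.8103] tilt 29.06503139859475 yaw err 0.6023421354168516 F [-0.5606 -0.081  -0.262 ] M [-1.0294 -0.0103  0.0246] w 12.262776502631487 tcp [0.4775 0.121  0.1356]
```

>>> move_arm(series=[[[0,0,0,0,0,-0.025,0],[0,0,0,0,0,0,0]]])

```text
time_s: 8.35
tcp_pos: [0.4776, 0.1211, 0.1341]
ee_rot: [[-0.031, -0.997, -0.075], [0.485, -0.08, 0.871], [-0.874, -0.01, 0.486]]
wrist_force: [-0.1, -0.5, -0.2]
gripper_width: 0.146
```

Run:
```python
from h import *
tipnow();
```

```text
t 8.35 tip scale mm [-53.6836   0.9643  28.2907] tilt 29.068460421091036 yaw err 0.6082861516274516 F [-0.0908 -0.4938 -0.1554] M [-1.0428  0.057  -0.039 ] w 12.70797377385574 tcp [0.4776 0.1211 0.1341]
```

>>> move_arm(series=[[[0,0,0,0,0,-0.02,0],[0,0,0,0,0,0,0]]])

```text
time_s: 8.6
tcp_pos: [0.4779, 0.1211, 0.1331]
ee_rot: [[-0.03, -0.997, -0.075], [0.485, -0.08, 0.871], [-0.874, -0.01, 0.486]]
wrist_force: [-0.8, -1.0, 1.3]
gripper_width: 0.149
```

Run:
```python
from h import *
tipnow(); 
cap('scene','s6.png'); zoom('s6.png','c9.png',260,310,205,250,14,np.vstack([proj('scene',blade()),proj('scene',notch())]))
```

```text
t 8.6 tip scale mm [-53.6212   1.2994  27.3356] tilt 29.063956538484057 yaw err 0.6397218596812028 F [-0.8126 -0.9908  1.3206] M [-1.1017  0.0879  0.0295] w 12.983509480295588 tcp [0.4779 0.1211 0.1331]
```

View pics/c9.png

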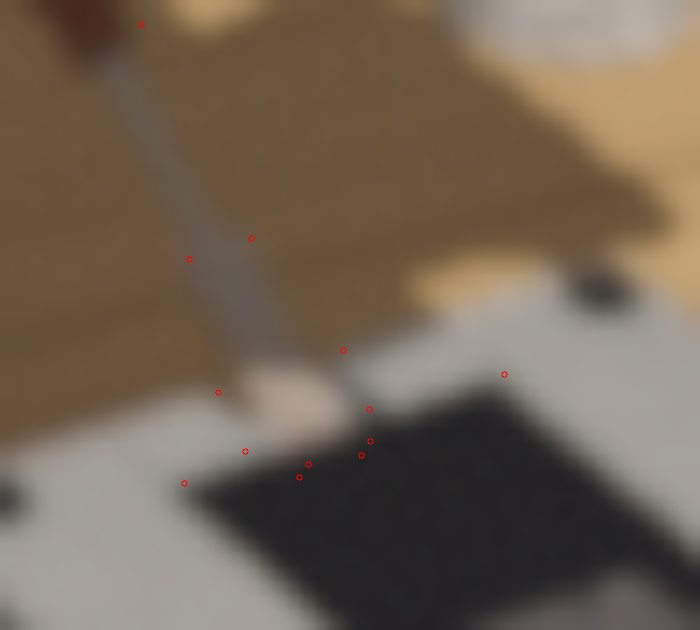

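Fy −1.0 N and Fz +1.3 N point along the underside's normal, so the blade is resting on the lip. The picture shows the tip at (310,440) meeting the cover edge. I'll raise it 1 mm and slide in along the slope.

>>> move_arm(series=[[[0,0,0,0,0,0.02,0],[0,0,0,0.005,-0.086,-0.048,0],[0,0,0,0,0,0,0]]])

```text
time_s: 9.02
tcp_pos: [0.4779, 0.1155, 0.1311]
ee_rot: [[-0.03, -0.997, -0.075], [0.485, -0.08, 0.871], [-0.874, -0.01, 0.486]]
wrist_force: [-0.8, -0.1, -0.4]
gripper_width: 0.151
```

Run:
```python
from h import *
tipnow();
```

```text
t 9.03 tip scale mm [-48.0964   0.9052  25.3123] tilt 29.06487882936925 yaw err 0.6120878658235582 F [-0.8491 -0.0976 -0.3504] M [-1.0262  0.0269  0.0075] w 13.098239132574465 tcp [0.4779 0.1155 0.1311]
```

>>> move_arm(series=[[[0,0,0,0.005,-0.08,-0.045,0],[0,0,0,0.005,-0.08,-0.045,0],[0,0,0,0,0,0,0]]])

```text
time_s: 9.4
tcp_pos: [0.4785, 0.1051, 0.1251]
ee_rot: [[-0.031, -0.997, -0.074], [0.485, -0.08, 0.871], [-0.874, -0.009, 0.486]]
wrist_force: [-0.7, 0.3, -1.2]
gripper_width: 0.146
```

Run:
```python
from h import *
tipnow(); 
cap('scene','s7.png'); zoom('s7.png','c10.png',250,320,185,250,10,np.vstack([proj('scene',blade()),proj('scene',notch())]))
```

```text
t 9.4 tip scale mm [-37.6183   0.6101  19.2699] tilt 29.061922047449638 yaw err 0.5723776414491524 F [-0.7238  0.3442 -1.2041] M [-1.0764  0.0257 -0.0101] w 12.69385746853194 tcp [0.4785 0.1051 0.1251]
```

View pics/c10.png

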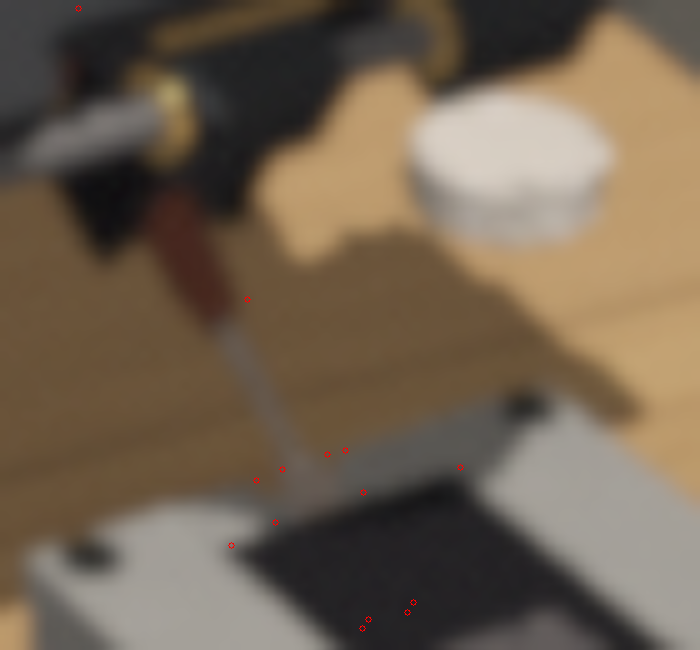

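The blade is under the cover edge (covered from about (310,510)). Next I compute the levering arc about the lip.

```bash
cat >> h.py <<'E'
def lever(tilts,L=22.2,zl=29.3,y=0.6):
    s=r.sense(); p0=s['tcp_pos']; R0=s['ee_rot']
    for t in tilts:
        a=np.radians(t)
        tip=np.array([-57+L*np.cos(a),y,zl-L*np.sin(a)]) if t>=0 else np.array([-63+(L+6)*np.cos(a),y,zl-(L+6)*np.sin(a)])
        Rt=tool(t); p=scale(*tip)-Rt@TIP
        rv=R.from_matrix(Rt@R0.T).as_rotvec(degrees=True)
        print(t,tip.round(1),'sh',((p-p0)/.06).round(3),'turn',(rv/8).round(3)); p0=p;R0=Rt
E
python3 - <<'E'
from h import *
lever([26,22,18,14,10,6,3,0,-3,-6,-9,-12])
E
```

```text
26 [-37.    0.6  19.6] sh [ 0.013  0.082 -0.037] turn [-0.387  0.038 -0.038]
22 [-36.4   0.6  21. ] sh [-0.008  0.107 -0.037] turn [-0.499 -0.037 -0.   ]
18 [-35.9   0.6  22.4] sh [-0.008  0.105 -0.044] turn [-0.499 -0.037 -0.   ]
14 [-35.5   0.6  23.9] sh [-0.008  0.101 -0.051] turn [-0.499 -0.037  0.   ]
10 [-35.1   0.6  25.4] sh [-0.007  0.097 -0.058] turn [-0.499 -0.037 -0.   ]
6 [-34.9   0.6  27. ] sh [-0.007  0.093 -0.065] turn [-0.499 -0.037  0.   ]
3 [-34.8   0.6  28.1] sh [-0.005  0.067 -0.053] turn [-0.374 -0.028 -0.   ]
0 [-34.8   0.6  29.3] sh [-0.005  0.064 -0.056] turn [-0.374 -0.028  0.   ]
-3 [-34.8   0.6  30.8] sh [-0.005  0.061 -0.054] turn [-0.374 -0.028 -0.   ]
-6 [-35.    0.6  32.2] sh [-0.004  0.058 -0.057] turn [-0.374 -0.028  0.   ]
-9 [-35.1   0.6  33.7] sh [-0.004  0.055 -0.06 ] turn [-0.374 -0.028 -0.   ]
-12 [-35.4   0.6  35.2] sh [-0.004  0.052 -0.063] turn [-0.374 -0.028 -0.   ]
```

>>> move_arm(series=[[[-0.387,0.02,-0.038,0.013,0.09,-0.037,0],[-0.5,-0.037,0,-0.008,0.107,-0.037,0],[-0.5,-0.037,0,-0.008,0.105,-0.044,0],[0,0,0,0,0,0,0]]])

```text
time_s: 9.95
tcp_pos: [0.4792, 0.1234, 0.1186]
ee_rot: [[-0.019, -0.997, -0.072], [0.303, -0.074, 0.95], [-0.953, -0.004, 0.304]]
wrist_force: [0.3, -0.6, 0.5]
gripper_width: 0.145
```

Run:
```python
from h import *
tipnow(); lever([14,10,6,3,0])
```

```text
t 9.95 tip scale mm [-35.804    1.7934  23.2763] tilt 17.694287498531104 yaw err 0.03538103010892631 F [ 0.3115 -0.5821  0.4731] M [-0.6117  0.1395  0.0252] w 12.622152122170323 tcp [0.4792 0.1234 0.1186]
14 [-35.5   0.6  23.9] sh [-0.021  0.093 -0.06 ] turn [-0.463 -0.006  0.004]
10 [-35.1   0.6  25.4] sh [-0.007  0.097 -0.058] turn [-0.499 -0.037 -0.   ]
6 [-34.9   0.6  27. ] sh [-0.007  0.093 -0.065] turn [-0.499 -0.037  0.   ]
3 [-34.8   0.6  28.1] sh [-0.005  0.067 -0.053] turn [-0.374 -0.028 -0.   ]
0 [-34.8   0.6  29.3] sh [-0.005  0.064 -0.056] turn [-0.374 -0.028  0.   ]
```

>>> move_arm(series=[[[-0.463,-0.006,0,-0.015,0.095,-0.06,0],[-0.5,-0.037,0,-0.007,0.097,-0.058,0],[-0.5,-0.037,0,-0.007,0.093,-0.065,0],[0,0,0,0,0,0,0]]])

```text
time_s: 10.45
tcp_pos: [0.4787, 0.1397, 0.1086]
ee_rot: [[-0.006, -0.997, -0.072], [0.103, -0.072, 0.992], [-0.995, -0.002, 0.104]]
wrist_force: [0.1, 0.8, 1.5]
gripper_width: 0.148
```

Run:
```python
from h import *
tipnow(); lever([3,0,-3,-6,-9])
cap('scene','s8.png'); zoom('s8.png','c11.png',250,320,185,250,10,np.vstack([proj('scene',blade()),proj('scene',notch())]))
```

```text
t 10.45 tip scale mm [-33.9718   2.0998  28.0117] tilt 5.945367475679444 yaw err -0.1629588733983293 F [0.0888 0.7659 1.4553] M [ 0.0001  0.1186 -0.0075] w 12.856749249080512 tcp [0.4787 0.1397 0.1086]
3 [-34.8   0.6  28.1] sh [-0.033  0.079 -0.069] turn [-0.368 -0.016  0.021]
0 [-34.8   0.6  29.3] sh [-0.005  0.064 -0.056] turn [-0.374 -0.028  0.   ]
-3 [-34.8   0.6  30.8] sh [-0.005  0.061 -0.054] turn [-0.374 -0.028 -0.   ]
-6 [-35.    0.6  32.2] sh [-0.004  0.058 -0.057] turn [-0.374 -0.028  0.   ]
-9 [-35.1   0.6  33.7] sh [-0.004  0.055 -0.06 ] turn [-0.374 -0.028 -0.   ]
```

View pics/c11.png

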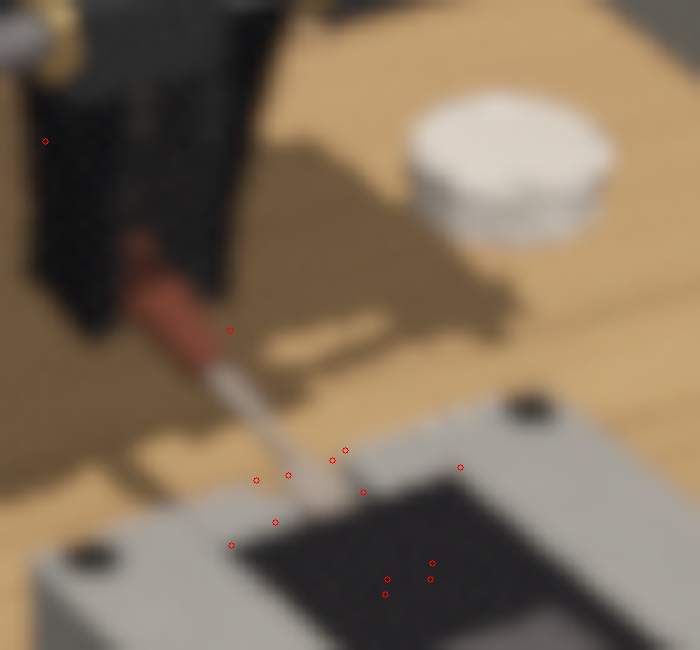

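>>> move_arm(series=[[[-0.37,-0.016,0.02,-0.01,0.079,-0.069,0],[-0.374,-0.028,0,-0.005,0.064,-0.06,0],[-0.374,-0.028,0,-0.005,0.061,-0.056,0],[0,0,0,0,0,0,0]]])

```text
time_s: 11.0
tcp_pos: [0.4795, 0.1497, 0.1001]
ee_rot: [[0.005, -0.998, -0.064], [-0.047, -0.064, 0.997], [-0.999, -0.002, -0.047]]
wrist_force: [0.8, -0.4, 0.3]
gripper_width: 0.145
```

Run:
```python
from h import *
tipnow(); lever([-6,-9,-12,-15])
cap('scene','s9.png'); zoom('s9.png','c12.png',250,320,185,250,10,np.vstack([proj('scene',blade()),proj('scene',notch())]))
```

```text
t 11.0 tip scale mm [-32.747    2.9377  32.559 ] tilt -2.707921229699655 yaw err -0.6229479752448953 F [ 0.7834 -0.411   0.3328] M [-0.0207 -0.0519  0.0744] w 12.579642326953277 tcp [0.4795 0.1497 0.1001]
-6 [-35.    0.6  32.2] sh [-0.06   0.095 -0.095] turn [-0.412 -0.012  0.077]
-9 [-35.1   0.6  33.7] sh [-0.004  0.055 -0.06 ] turn [-0.374 -0.028 -0.   ]
-12 [-35.4   0.6  35.2] sh [-0.004  0.052 -0.063] turn [-0.374 -0.028 -0.   ]
-15 [-35.8   0.6  36.6] sh [-0.004  0.048 -0.066] turn [-0.374 -0.028  0.   ]
```

View pics/c12.png

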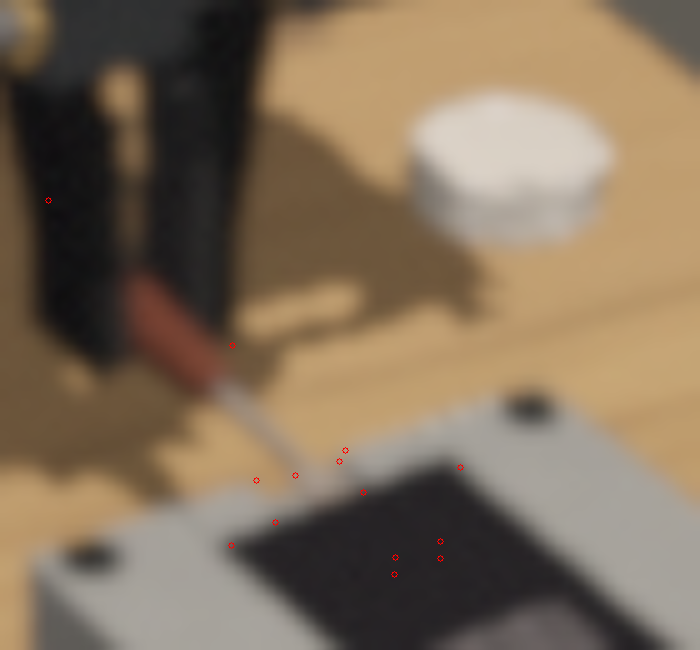

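The cover's near edge has risen: its right corner went from (445,483) to (440,462). I'll keep levering.

>>> move_arm(series=[[[-0.4,-0.012,0.04,-0.03,0.075,-0.085,0],[-0.374,-0.028,0,-0.005,0.055,-0.065,0],[-0.374,-0.028,0,-0.005,0.052,-0.065,0],[0,0,0,0,0,0,0]]])

```text
time_s: 11.55
tcp_pos: [0.4799, 0.1585, 0.0892]
ee_rot: [[0.017, -0.998, -0.059], [-0.201, -0.061, 0.978], [-0.979, -0.005, -0.202]]
wrist_force: [-0.1, 0.7, 2.2]
gripper_width: 0.146
```

Run:
```python
from h import *
tipnow(); lever([-15,-18])
cap('scene','s10.png'); zoom('s10.png','c13.png',250,320,185,250,10,np.vstack([proj('scene',blade()),proj('scene',notch())]))
```

```text
t 11.55 tip scale mm [-32.0469   3.6259  36.7831] tilt -11.645570230224596 yaw err -0.8732662866657166 F [-0.0562  0.7003  2.1782] M [ 0.5102  0.2352 -0.002 ] w 12.723132949650363 tcp [0.4799 0.1585 0.0892]
-15 [-35.8   0.6  36.6] sh [-0.078  0.105 -0.103] turn [-0.421  0.007  0.101]
-18 [-36.2   0.6  38. ] sh [-0.003  0.045 -0.068] turn [-0.374 -0.028 -0.   ]
```

View pics/c13.png

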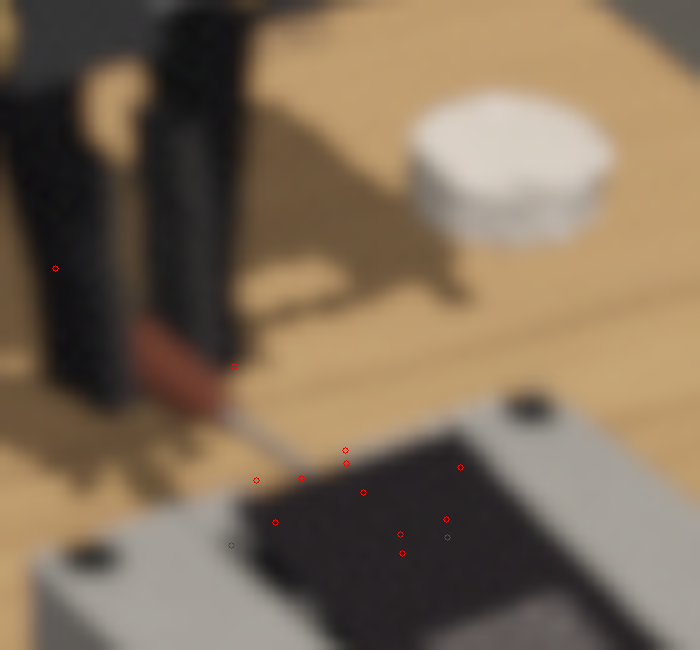

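>>> move_arm(series=[[[-0.374,0,0.04,-0.02,0.075,-0.09,0],[-0.374,-0.028,0,-0.003,0.045,-0.068,0],[0,0,0,0,0,0,0]]])

```text
time_s: 11.98
tcp_pos: [0.4798, 0.1637, 0.0816]
ee_rot: [[0.022, -0.998, -0.057], [-0.3, -0.061, 0.952], [-0.954, -0.003, -0.3]]
wrist_force: [0.3, 1.7, 2.0]
gripper_width: 0.144
```

Run:
```python
from h import *
tipnow(); lever([-15,-18])
p,d=cap('scene','s11.png'); zoom('s11.png','c14.png',250,320,185,250,10,np.vstack([proj('scene',blade()),proj('scene',notch())]))
for o in spotter.trace('scene','cover')[:2]:
    q=w('scene',d)[o['mask']]; t=q-S0; x=t@SX*1000; print(o['conf'],o['mask'].sum())
    for a in range(-60,30,10):
        k=(abs(x-a)<5)&(abs(t@SY)<.02); print(a,k.sum(),np.median(q[k,2])*1000 if k.any() else 0)
```

```text
t 11.97 tip scale mm [-32.5236   3.7116  39.7475] tilt -17.47859987978962 yaw err -0.8771578735047405 F [0.2843 1.6622 2.0453] M [ 0.7028  0.3226 -0.0948] w 12.533905343685483 tcp [0.4798 0.1637 0.0816]
-15 [-35.8   0.6  36.6] sh [-0.076  0.016  0.023] turn [0.307 0.046 0.102]
-18 [-36.2   0.6  38. ] sh [-0.003  0.045 -0.068] turn [-0.374 -0.028 -0.   ]
0.78 886
-60 0 0
-50 63 46.95417047145462
-40 103 45.50957195975675
-30 105 43.58820096820959
-20 111 41.58796237083384
-10 108 39.47383668595203
0 119 37.87953070009698
10 124 35.42909291771718
20 13 34.8318415183318
```

View pics/c14.png

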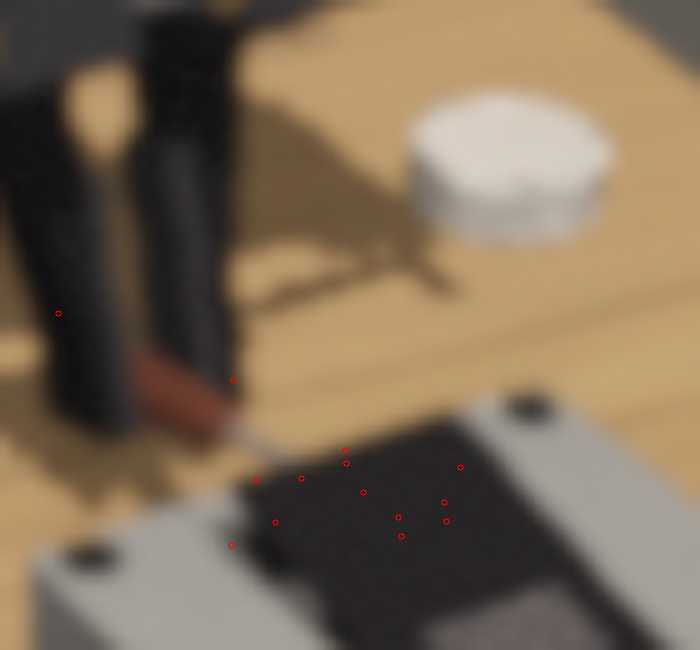

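The cover's top edge now sits near z = 47 mm, so it has snapped past the catches. I'll level the blade and withdraw.

>>> move_arm(series=[[[0.8,0.05,0,0.008,-0.11,0.15,0],[0.8,0.05,0,0.008,-0.12,0.15,0],[0.5,0.03,0,0.005,-0.08,0.1,0],[0,0,0,0,0,0.0,0]]])

```text
time_s: 12.58
tcp_pos: [0.4805, 0.1431, 0.1067]
ee_rot: [[0.004, -0.998, -0.055], [0.004, -0.055, 0.998], [-1.0, -0.004, 0.004]]
wrist_force: [0.1, -0.6, -0.2]
gripper_width: 0.143
```

Run:
```python
from h import *
tipnow()
p,d=cap('scene','s12.png'); zoom('s12.png','c15.png',250,320,185,250,10,np.vstack([proj('scene',blade()),proj('scene',notch())]))
for o in spotter.trace('scene','cover')[:1]:
    q=w('scene',d)[o['mask']]; t=q-S0; x=t@SX*1000; print(o['conf'],o['mask'].sum())
    for a in range(-60,30,10):
        k=(abs(x-a)<5)&(abs(t@SY)<.02); print(a,k.sum(),np.median(q[k,2])*1000 if k.any() else 0)
```

```text
t 12.57 tip scale mm [-29.6156   2.7572  34.5375] tilt 0.21993179462874288 yaw err -1.1465172591209627 F [ 0.053  -0.5965 -0.22  ] M [0.0051 0.0231 0.0007] w 12.432194849173184 tcp [0.4805 0.1431 0.1067]
0.73 805
-60 2 35.25526810485544
-50 44 43.83733483612967
-40 101 43.0460181035438
-30 100 41.67219191827839
-20 101 39.98432418078318
-10 108 38.54614561640682
0 110 37.21562525206945
10 110 35.875069641622986
20 9 34.95821304425345
```

View pics/c15.png

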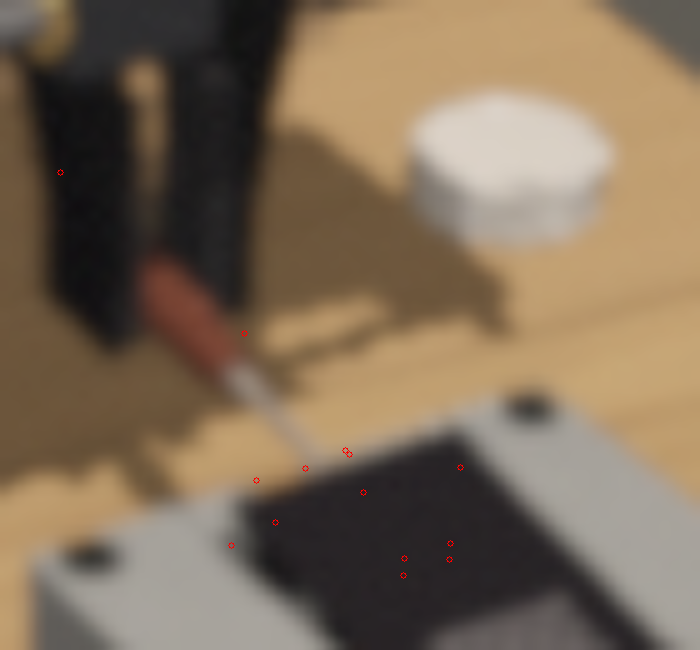

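The cover stays about 9 mm proud. I'll pull the blade out and carry the spatula back to where it lay.

>>> move_arm(series=[[[0,0,0,-0.05,0.9,0,0],[0,0,0,-0.35,0.8,0.3,0],[0,0,0,-0.4,0.8,0,0],[0,0,0,-0.4,0.7,0,0],[0,0,0,0,0,0,0]]])

```text
time_s: 13.3
tcp_pos: [0.4035, 0.3413, 0.121]
ee_rot: [[0.0, -0.998, -0.059], [-0.007, -0.059, 0.998], [-1.0, -0.0, -0.007]]
wrist_force: [0.8, -0.5, -0.4]
gripper_width: 0.146
```

Run:
```python
from h import *
tipnow()
p,d=cap('scene','s13.png'); zoom('s13.png','c16.png',150,350,80,240,4,np.vstack([proj('scene',blade()),proj('scene',notch())]))
```

```text
t 13.3 tip scale mm [-232.2924  -59.1166   49.7318] tilt -0.37345076232048136 yaw err -0.9121270807653591 F [ 0.8275 -0.4614 -0.4258] M [-0.0109  0.1096  0.0113] w 12.673650771014415 tcp [0.4035 0.3413 0.121 ]
```

View pics/c16.png

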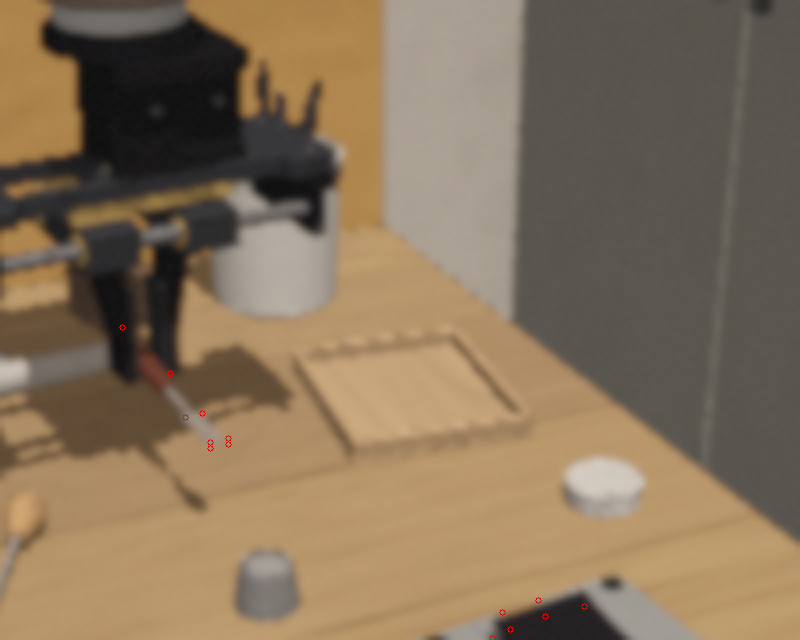

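>>> move_arm(series=[[[0.04,0,0,0,0,-0.4,0],[0,0,0,0,0,-0.3,0],[0,0,0,0,0,0,0]]])

```text
time_s: 13.72
tcp_pos: [0.4033, 0.3375, 0.0764]
ee_rot: [[-0.002, -0.998, -0.057], [-0.006, -0.057, 0.998], [-1.0, 0.003, -0.006]]
wrist_force: [0.5, 0.6, -0.7]
gripper_width: 0.147
```

>>> move_arm(series=[[[0.04,0,0,0,0,-0.06,0],[0,0,0,0,0,-0.02,0],[0,0,0,0,0,0,0]]])

```text
time_s: 14.1
tcp_pos: [0.4042, 0.337, 0.0724]
ee_rot: [[-0.001, -0.998, -0.055], [0.001, -0.055, 0.998], [-1.0, 0.001, 0.001]]
wrist_force: [-0.3, -0.3, -0.1]
gripper_width: 0.143
```

>>> move_arm(series=[[[0,0,0,0,0,-0.02,0],[0,0,0,0,0,0,0.7],[0,0,0,0,0,0,0.7],[0,0,0,0,0,0,0.7],[0,0,0,0,0,0.5,0.7],[0,0,0,0,0,0.9,0.7],[0,0,0,0,0,0.9,0.7]]])

```text
time_s: 14.98
tcp_pos: [0.4026, 0.3351, 0.2089]
ee_rot: [[-0.007, -0.998, -0.055], [-0.008, -0.055, 0.998], [-1.0, 0.007, -0.008]]
wrist_force: [1.0, 0.9, -1.0]
gripper_width: 0.675
```

Run:
```python
from h import *
tipnow()
p,d=cap('scene','s14.png'); zoom('s14.png','c16b.png',150,350,80,240,4)
for o in spotter.trace('scene','spatula')[:1]:
    q=w('scene',d)[o['mask']]; print(o['conf'],o['mask'].sum(),q.min(0),q.max(0))
```

```text
t 14.97 tip scale mm [-226.0942  -61.2867  137.7826] tilt -0.4340331169991385 yaw err -1.1279639681150457 F [ 1.0329  0.8657 -1.0464] M [0.0935 0.0307 0.0119] w 58.70965208233808 tcp [0.4026 0.3351 0.2089]
0.65 146 [ 0.3979  0.2498 -0.0018] [0.4162 0.3696 0.014 ]
```

View pics/c16b.png

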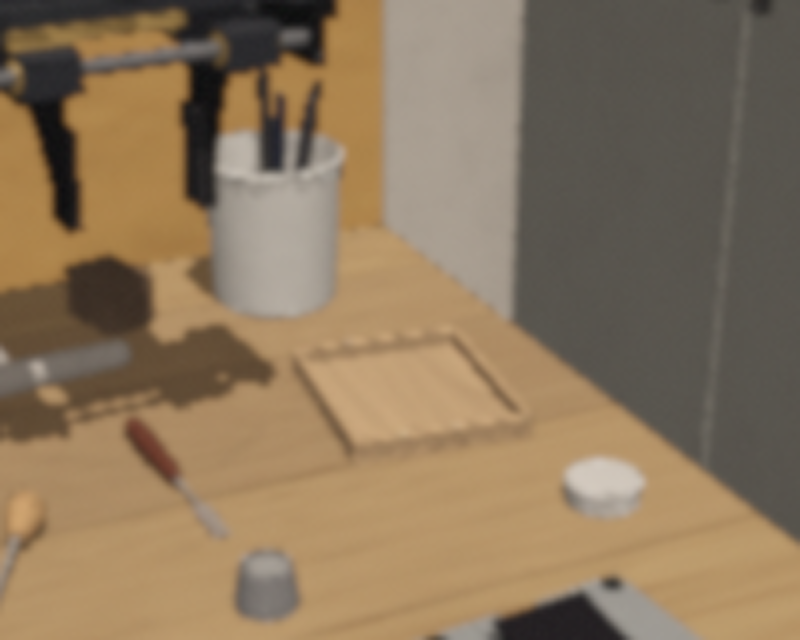

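The spatula lies flat again at (125–225, 425–535), and the loupe and tin haven't moved. Next I locate the raised cover.

Run:
```python
from h import *
p,d=cap('top','t7.png'); zoom('t7.png','c17.png',100,420,80,280,2.4,proj('top',notch()))
W=w('top',d)
for k in('cover','scale','tray'):
  for o in spotter.trace('top',k)[:1]:
    q=W[o['mask']&(d>0)]; print(k,o['conf'],o['mask'].sum(),cv2.minAreaRect((q[:,:2]*1000).astype(np.float32)))
    if k=='cover':
      t=q-S0; x=t@SX*1000;y=t@SY*1000
      for a in range(-60,30,10):
        j=(abs(x-a)<5); print(a,j.sum(),np.median(q[j,2])*1000 if j.any() else 0,y[j].min() if j.any() else 0,y[j].max() if j.any() else 0)
m=(W[...,2]>.031)&(abs(W[...,0]-.487)<.07)&(abs(W[...,1]-.025)<.08); q=W[m]; print(cv2.minAreaRect((q[:,:2]*1000).astype(np.float32)))
```

```text
cover 0.61 934 ((484.80987548828125, 39.99203872680664), (47.732444763183594, 66.07286834716797), 3.3762412071228027)
-60 0 0 0 0
-50 42 45.263305817868805 -22.820847865123444 17.82325927461431
-40 144 44.635720022877244 -23.280522681484303 22.58998680453739
-30 146 43.063224098371876 -22.388604537473995 22.432827753898984
-20 137 41.68863764084874 -23.110681462510716 21.90562768609403
-10 141 40.22711282428304 -23.421100257158734 21.093601685390563
0 148 38.340263374001594 -23.921574999080953 23.879785188195306
10 141 37.07178060636351 -23.04620861476662 22.01352330863174
20 30 35.69551193373638 -16.300072917552196 21.21326822391375
scale 0.61 3338 ((482.0477600097656, -92.81684875488281), (370.7833557128906, 114.25873565673828), 88.59744262695312)
tray 0.59 3378 ((553.7788696289062, 340.9489440917969), (125.84037017822266, 103.3964614868164), 81.18458557128906)
((485.6477966308594, 25.03815460205078), (105.05144500732422, 126.25836944580078), 4.4175591468811035)
```

View pics/c17.png

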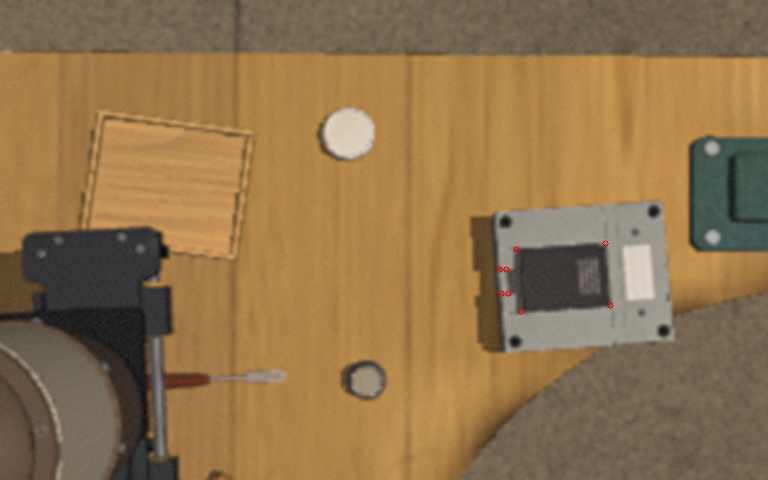

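```bash
cat >> h.py <<'E'
S0=np.array([.4859,.0240,0.])
def planF(tilt,pt):
    s=r.sense(); Rt=tool(tilt); p=scale(*pt)-Rt@np.array([.07,0,0])
    rv=R.from_matrix(Rt@s['ee_rot'].T).as_rotvec(degrees=True)
    print('TCP',p,'shift/60mm',(p-s['tcp_pos'])/.06,'turn/8',rv/8)
def fnow():
    s=r.sense(); t=s['tcp_pos']+s['ee_rot']@np.array([.07,0,0])-S0; d=-s['ee_rot'][:,2];Y=s['ee_rot'][:,1]
    print('t',round(s['time_s'],2),'fingertip scale mm',np.array([t@SX,t@SY,t[2]])*1000,'tilt',np.degrees(np.arcsin(-d[2])),'yaw err',np.degrees(np.arctan2(d@SY,d@SX)),'roll',np.degrees(np.arcsin(Y[2])),'F',s['wrist_force'],'w',s['gripper_width']*87, 'tcp',s['tcp_pos'])
E
python3 - <<'E'
from h import *
fnow(); planF(7.8,(-37,0,60)); planF(7.8,(-37,0,39.2))
E
```

```text
t 15.28 fingertip scale mm [-315.5882  -60.5932  136.6889] tilt -0.45593875638237996 yaw err -1.1551502521078325 roll 0.47665833073466896 F [-0.9443  0.6547  0.5992] w 60.67186303516407 tcp [0.4024 0.3347 0.2067]
TCP [0.4838 0.0514 0.1294] shift/60mm [ 1.3579 -4.722  -1.2889] turn/8 [1.0337 0.0076 0.1403]
TCP [0.4838 0.0514 0.1086] shift/60mm [ 1.3579 -4.722  -1.6355] turn/8 [1.0337 0.0076 0.1403]
```

>>> move_arm(series=[[[0.2,0,0.03,0.24,-0.85,0,0.78],[0.2,0,0.03,0.24,-0.85,0,0.78],[0.2,0,0.03,0.24,-0.85,-0.2,0.78],[0.2,0,0.03,0.24,-0.85,-0.3,0.78],[0.2,0,0.02,0.24,-0.82,-0.3,0.78],[0,0,0,0,0,0,0.78]]])

```text
time_s: 16.02
tcp_pos: [0.4719, 0.0731, 0.148]
ee_rot: [[-0.022, -0.997, -0.077], [0.125, -0.079, 0.989], [-0.992, 0.013, 0.126]]
wrist_force: [-0.2, 0.4, 0.7]
gripper_width: 0.782
```

Run:
```python
from h import *
fnow(); planF(7.8,(-37,0,48))
```

```text
t 16.02 fingertip scale mm [-58.867  -11.2027  78.6019] tilt 7.248137237481523 yaw err 0.12591415023501218 roll 0.7220067631455828 F [-0.2186  0.4029  0.739 ] w 68.0546279125746 tcp [0.4719 0.0731 0.148 ]
TCP [0.4838 0.0514 0.1174] shift/60mm [ 0.1993 -0.3617 -0.5114] turn/8 [ 0.0756 -0.0847 -0.0277]
```

>>> move_arm(series=[[[0.07,-0.08,-0.02,0.2,-0.36,-0.1,0.78],[0,0,0,0,0,-0.35,0.78],[0,0,0,0,0,0,0.78]]])

```text
time_s: 16.4
tcp_pos: [0.4829, 0.0512, 0.1176]
ee_rot: [[-0.017, -0.997, -0.074], [0.132, -0.076, 0.988], [-0.991, 0.007, 0.133]]
wrist_force: [0.2, 0.2, 0.3]
gripper_width: 0.776
```

Run:
```python
from h import *
fnow(); planF(7.8,(-37,0,39.2))
cap('scene','s15.png'); zoom('s15.png','c18.png',240,350,180,280,7)
```

```text
t 16.4 fingertip scale mm [-36.6223  -1.4859  48.2338] tilt 7.630957310790128 yaw err 0.0014695972154261776 roll 0.39259515925465754 F [0.1856 0.2189 0.3069] w 67.5198645474189 tcp [0.4829 0.0512 0.1176]
TCP [0.4838 0.0514 0.1086] shift/60mm [ 0.0164  0.0041 -0.151 ] turn/8 [ 0.0248 -0.0473 -0.0068]
```

View pics/c18.png

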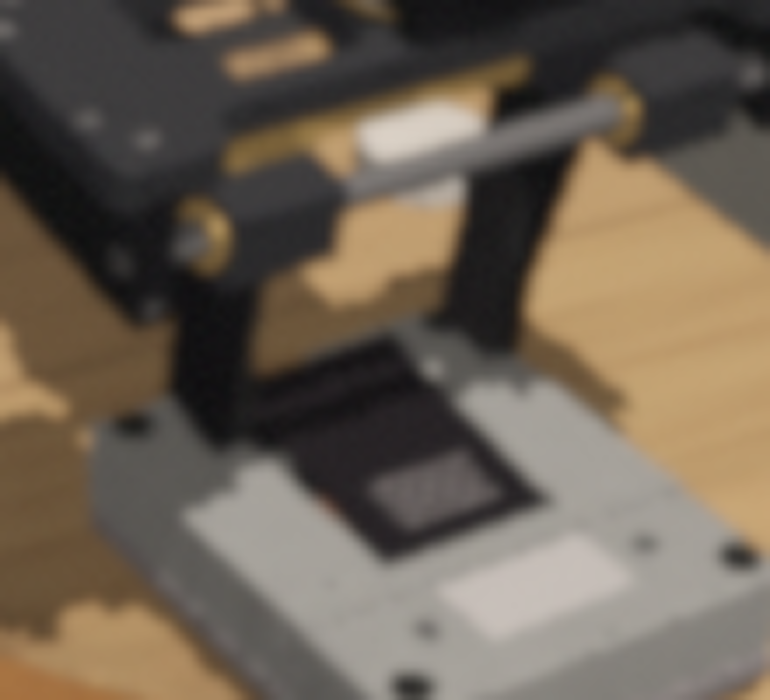

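The fingers straddle the raised end, with tips at (215,440) and (490,345). I'll lower them and close.

>>> move_arm(series=[[[0.02,-0.045,0,0.02,0,-0.14,0.78],[0,0,0,0,0,0,0.78]]])

```text
time_s: 16.7
tcp_pos: [0.4852, 0.0528, 0.1105]
ee_rot: [[-0.007, -0.997, -0.079], [0.136, -0.079, 0.988], [-0.991, -0.004, 0.136]]
wrist_force: [-0.7, 1.1, -0.2]
gripper_width: 0.781
```

Run:
```python
from h import *
fnow(); planF(7.8,(-37,0,39.2))
```

```text
t 16.7 fingertip scale mm [-38.2514   1.7318  41.1972] tilt 7.794107672890164 yaw err 0.2699961355347836 roll -0.2314461584614543 F [-0.6717  1.1419 -0.1854] w 67.94636278674871 tcp [0.4852 0.0528 0.1105]
TCP [0.4838 0.0514 0.1086] shift/60mm [-0.0232 -0.0228 -0.0333] turn/8 [-0.0015  0.0289 -0.0298]
```

>>> move_arm(series=[[[0,0.02,-0.02,-0.02,-0.02,-0.033,0.78],[0,0,0,0,0,0,0.6],[0,0,0,0,0,0,0.4]]])

```text
time_s: 17.08
tcp_pos: [0.4843, 0.0521, 0.1094]
ee_rot: [[-0.008, -0.997, -0.077], [0.136, -0.077, 0.988], [-0.991, -0.003, 0.136]]
wrist_force: [0.4, 0.3, -0.2]
gripper_width: 0.63
```

Run:
```python
from h import *
fnow()
```

```text
t 17.07 fingertip scale mm [-37.6317   0.7005  40.0196] tilt 7.828862051779209 yaw err 0.14997901263676358 roll -0.17091929245274645 F [ 0.3879  0.2557 -0.2081] w 54.838286411374426 tcp [0.4843 0.0521 0.1094]
```

>>> move_arm(series=[[[0,0,0,0,0,-0.018,0],[0,0,0,0,0,0,0],[0,0,0,0,0,0,0],[0,0,0,0,0,0,0]]])

```text
time_s: 17.58
tcp_pos: [0.484, 0.052, 0.1084]
ee_rot: [[-0.008, -0.997, -0.077], [0.136, -0.077, 0.988], [-0.991, -0.002, 0.136]]
wrist_force: [0.5, 0.4, 0.9]
gripper_width: 0.518
```

Run:
```python
from h import *
fnow()
cap('scene','s16.png'); zoom('s16.png','c19.png',240,350,180,280,7)
```

```text
t 17.57 fingertip scale mm [-37.553    0.3737  39.0803] tilt 7.833363371717288 yaw err 0.14358892555151595 roll -0.13931550792730135 F [0.4803 0.4077 0.8651] w 45.03472567226135 tcp [0.484  0.052  0.1084]
```

View pics/c19.png

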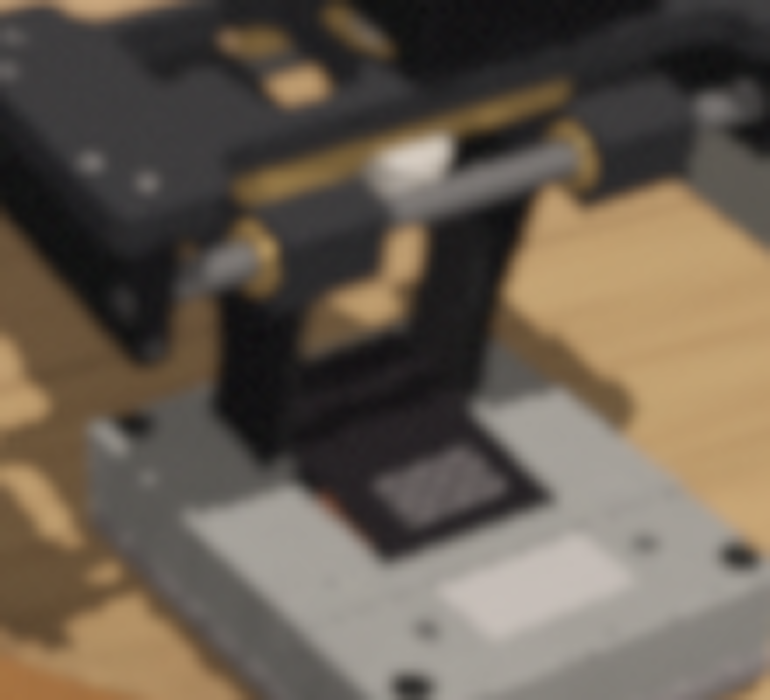

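>>> move_arm(series=[[[0,0,0,-0.005,0.067,0.012,0],[0,0,0,-0.005,0.067,0.012,0],[0,0,0,0,0,0,0]]])

```text
time_s: 18.0
tcp_pos: [0.4836, 0.058, 0.1097]
ee_rot: [[-0.009, -0.997, -0.079], [0.131, -0.08, 0.988], [-0.991, -0.002, 0.132]]
wrist_force: [0.6, -3.8, -1.7]
gripper_width: 0.511
```

Run:
```python
from h import *
fnow()
cap('scene','s17.png'); zoom('s17.png','c20.png',240,350,180,280,7)
```

```text
t 18.0 fingertip scale mm [-43.2583   0.3615  40.3199] tilt 7.556321392507239 yaw err 0.27854357677422587 roll -0.10948976066459769 F [ 0.5935 -3.7615 -1.6538] w 44.47236594234407 tcp [0.4836 0.058  0.1097]
```

View pics/c20.png

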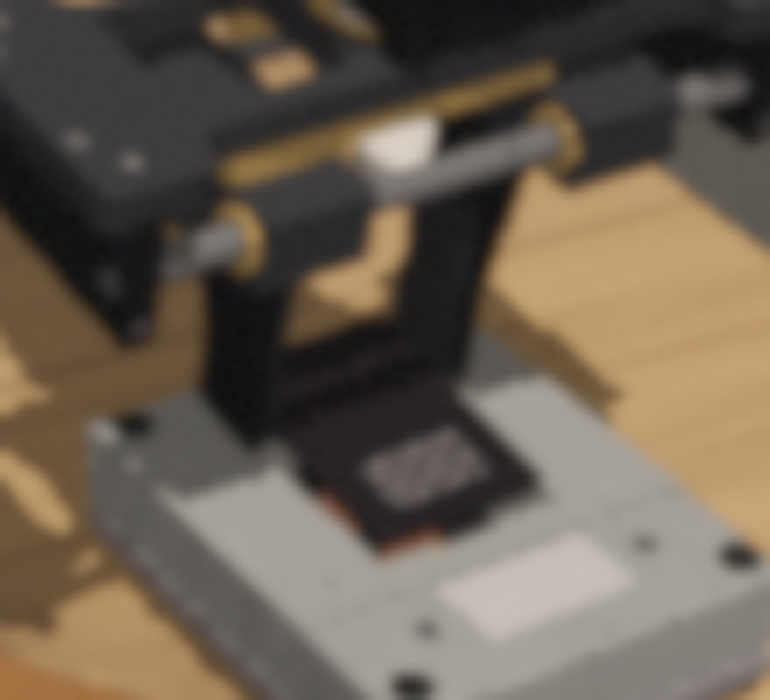

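>>> move_arm(series=[[[0,0,0,-0.003,0.06,0.02,0],[0,0,0,0,0,0.03,0],[0,0,0,0,0,0.05,0],[0,0,0,0,0,0,0]]])

```text
time_s: 18.55
tcp_pos: [0.4831, 0.0594, 0.115]
ee_rot: [[-0.01, -0.997, -0.08], [0.127, -0.08, 0.989], [-0.992, 0.0, 0.127]]
wrist_force: [0.1, -0.2, -1.2]
gripper_width: 0.518
```

Run:
```python
from h import *
fnow()
cap('scene','s18.png'); zoom('s18.png','c21.png',240,350,180,280,7)
```

```text
t 18.55 fingertip scale mm [-44.429   -0.1659  45.579 ] tilt 7.317897349478392 yaw err 0.3108748279531126 roll 0.004040391829864944 F [ 0.1276 -0.1554 -1.22  ] w 45.02817981934862 tcp [0.4831 0.0594 0.115 ]
```

View pics/c21.png

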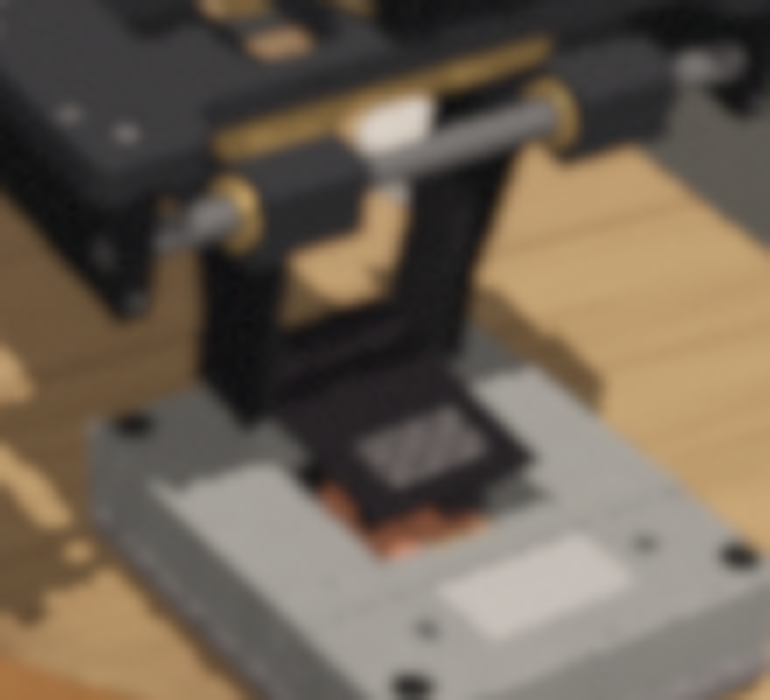

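The cover is free: its far end has lifted and the orange cells show at (420,520). I'll raise it and carry it to the tray.

>>> move_arm(series=[[[0,0,0,0,0.05,0.4,0],[0,0,0,0,0.05,0.6,0],[0,0,0,0.1,0.3,0.4,0],[-0.15,0,-0.24,0.2,0.7,0,0],[-0.15,0,-0.24,0.2,0.75,0,0],[-0.15,0,-0.24,0.2,0.75,0,0],[-0.15,0,-0.24,0.2,0.75,0,0],[-0.15,0,-0.24,0.2,0.75,0,0],[-0.15,0,-0.2,0.15,0.6,0,0],[0,0,0,0,0,0,0]]])

```text
time_s: 19.85
tcp_pos: [0.5572, 0.3547, 0.2022]
ee_rot: [[0.005, -0.993, 0.122], [0.004, 0.122, 0.993], [-1.0, -0.004, 0.005]]
wrist_force: [-0.7, -0.5, -1.2]
gripper_width: 0.514
```

Run:
```python
from h import *
s=r.sense();print(s['tcp_pos'],s['ee_rot'],s['gripper_width']*87)
p,d=cap('scene','s19.png'); zoom('s19.png','c22.png',180,330,80,220,5)
q,d2=cap('top','t8.png')
for n,dd in(('scene',d),('top',d2)):
  for o in spotter.trace(n,'cover')[:1]:
    Q=w(n,dd)[o['mask']&(dd>0)]; print(n,o['conf'],o['mask'].sum(),Q.min(0),Q.max(0),np.median(Q,0))
```

```text
[0.5572 0.3547 0.2022] [[ 0.0047 -0.9926  0.1215]
 [ 0.0044  0.1216  0.9926]
 [-1.     -0.0041  0.0049]] 44.707138840728156
scene 0.86 332 [ 0.5288  0.2982 -0.3156] [1.142  1.3441 0.1394] [0.5564 0.3314 0.1352]
top 0.82 735 [0.5254 0.2961 0.0028] [0.5974 0.366  0.2379] [0.5527 0.3178 0.1368]
```

View pics/c22.png

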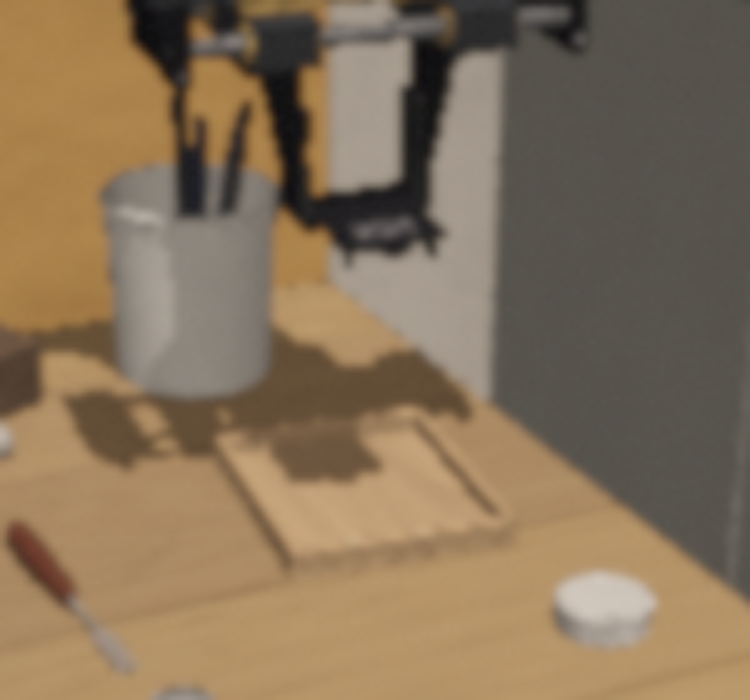

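Run:
```python
from h import *
d=np.load('top.npz')['d']; W=w('top',d)
o=spotter.trace('top','cover')[0]; Q=W[o['mask']]; Q=Q[(Q[:,2]>.12)&(Q[:,2]<.15)]
for y in np.arange(.3,.36,.005):
    k=abs(Q[:,1]-y)<.0025; print(round(y,3),k.sum(),np.median(Q[k,2]) if k.any() else 0)
A=np.c_[Q,np.ones(len(Q))]; print(np.linalg.lstsq(A[:,[0,1,3]],Q[:,2],rcond=None)[0],Q[:,0].min(),Q[:,0].max(),Q[:,1].min())
```

```text
0.3 72 0.13652882993280335
0.305 89 0.13670778231484837
0.31 90 0.13677845925834647
0.315 92 0.13696999562399664
0.32 104 0.13690814276794144
0.325 95 0.136651836350132
0.33 77 0.13676785122849588
0.335 25 0.13656293342589987
0.34 0 0
0.345 52 0.13735578663338832
0.35 4 0.13583817067058912
0.355 0 0
[0.0437 0.0082 0.1099] 0.5288746671174908 0.5762141350628903 0.29606895550924045
```

The cover hangs level, with its centre near y = 0.331. I'll shift it +9 mm and lower it.

>>> move_arm(series=[[[0,0,0,0,0.15,-0.3,0],[0,0,0,0,0,-0.6,0],[0,0,0,0,0,-0.5,0],[0,0,0,0,0,-0.3,0],[0,0,0,0,0,0,0]]])

```text
time_s: 20.72
tcp_pos: [0.5561, 0.3569, 0.0956]
ee_rot: [[0.003, -0.991, 0.13], [0.004, 0.13, 0.991], [-1.0, -0.002, 0.005]]
wrist_force: [-0.2, 0.4, 0.1]
gripper_width: 0.514
```

Run:
```python
from h import *
s=r.sense();print(s['tcp_pos'],s['ee_rot'],s['wrist_force'])
p,d=cap('scene','s20.png'); zoom('s20.png','c23.png',180,330,80,220,5)
```

```text
[0.5561 0.3569 0.0956] [[ 0.0028 -0.9915  0.1302]
 [ 0.0042  0.1302  0.9915]
 [-1.     -0.0022  0.0045]] [-0.1881  0.3872  0.1356]
```

View pics/c23.png

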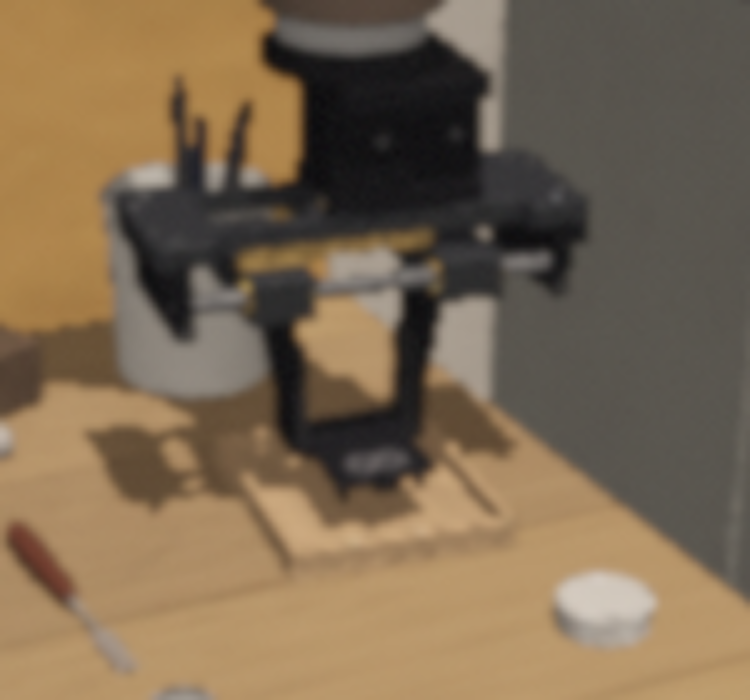

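>>> move_arm(series=[[[0,0,0,0,0.03,-0.15,0],[0,0,0,0,0,-0.04,0],[0,0,0,0,0,0,0]]])

```text
time_s: 21.15
tcp_pos: [0.5576, 0.36, 0.0867]
ee_rot: [[0.007, -0.992, 0.13], [0.008, 0.13, 0.991], [-1.0, -0.006, 0.009]]
wrist_force: [0.5, 0.2, -0.8]
gripper_width: 0.514
```

>>> move_arm(series=[[[0,0,0,0,0,-0.04,0],[0,0,0,0,0,-0.02,0],[0,0,0,0,0,0,0]]])

```text
time_s: 21.52
tcp_pos: [0.5579, 0.3603, 0.0838]
ee_rot: [[0.009, -0.992, 0.13], [0.01, 0.13, 0.991], [-1.0, -0.007, 0.011]]
wrist_force: [0.0, 0.2, -0.1]
gripper_width: 0.513
```

>>> move_arm(series=[[[-0.07,0.06,0,0,0,-0.025,0],[0,0,0,0,0,0,0]]])

```text
time_s: 21.78
tcp_pos: [0.5579, 0.3603, 0.0824]
ee_rot: [[-0.0, -0.992, 0.13], [-0.001, 0.13, 0.992], [-1.0, -0.0, -0.001]]
wrist_force: [0.1, 0.2, -0.3]
gripper_width: 0.512
```

>>> move_arm(series=[[[0,0,0,0,0,-0.02,0],[0,0,0,0,0,0,0]]])

```text
time_s: 22.02
tcp_pos: [0.5581, 0.3605, 0.0823]
ee_rot: [[0.0, -0.992, 0.129], [-0.001, 0.129, 0.992], [-1.0, -0.001, -0.001]]
wrist_force: [-1.0, 0.6, 0.3]
gripper_width: 0.521
```

It no longer descends, so the cover is on the tray floor. I'll release it slightly and rise.

>>> move_arm(series=[[[0,0,0,0,0,0,0.62],[0,0,0,0,0,0,0.62],[0,0,0,0,0,0,0.62],[0,0,0,0,0,0.2,0.62],[0,0,0,0,0,0.8,0.62],[0,0,0,0,0,0.9,0.62],[0,0,0,-0.3,-0.9,0.3,0.62],[0,0,0,-0.3,-0.9,0.3,0.62],[0,0,0,-0.3,-0.9,0.3,0.62],[0,0,0,0,-0.9,0,0.62],[0,0,0,0,-0.9,0,0.62],[0,0,0,0,0,0,0.62]]])

```text
time_s: 23.52
tcp_pos: [0.5021, 0.0835, 0.263]
ee_rot: [[0.014, -0.992, 0.126], [0.004, 0.126, 0.992], [-1.0, -0.013, 0.006]]
wrist_force: [-0.1, 0.5, 0.9]
gripper_width: 0.621
```

Run:
```python
from h import *
s=r.sense();print(s['time_s'],s['tcp_pos'],s['gripper_width'],s['wrist_force'])
p,d=cap('scene','s21.png'); zoom('s21.png','c24.png',150,380,110,300,3.4)
q,d2=cap('top','t9.png'); zoom('t9.png','c25.png',100,420,80,280,2.4)
for n,dd in(('scene',d),('top',d2)):
  for k in('cover','spatula','loupe','round_tin'):
   for o in spotter.trace(n,k)[:1]:
    Q=w(n,dd)[o['mask']&(dd>0)]; print(n,k,o['conf'],o['mask'].sum(),np.median(Q,0),cv2.minAreaRect((Q[:,:2]*1000).astype(np.float32)))
    if k=='cover':
        Q=Q[Q[:,2]>.012]; print(np.linalg.lstsq(np.c_[Q[:,:2],np.ones(len(Q))],Q[:,2],rcond=None)[0])
```

```text
23.525 [0.5021 0.0835 0.263 ] 0.6209198072260605 [-0.1368  0.4874  0.9305]
scene cover 0.69 326 [0.5542 0.3351 0.0146] ((556.455322265625, 338.168701171875), (71.72319030761719, 47.23780822753906), 81.78556060791016)
[ 0.006  -0.0016  0.012 ]
scene spatula 0.48 162 [0.4048 0.3159 0.0051] ((405.6200866699219, 307.9702453613281), (10.508199691772461, 118.59113311767578), 3.7976021766662598)
scene loupe 0.77 253 [0.4035 0.1786 0.0135] ((409.1448669433594, 194.7117919921875), (48.17164611816406, 27.6046085357666), 68.46934509277344)
scene round_tin 0.74 244 [0.5919 0.1964 0.0107] ((598.8567504882812, 213.29702758789062), (66.54953002929688, 38.14136505126953), 70.64427185058594)
top round_tin 0.71 346 [0.5947 0.2009 0.0129] ((594.7262573242188, 200.8790283203125), (37.82161331176758, 36.7288932800293), 0.6200295686721802)
```

View pics/c24.png

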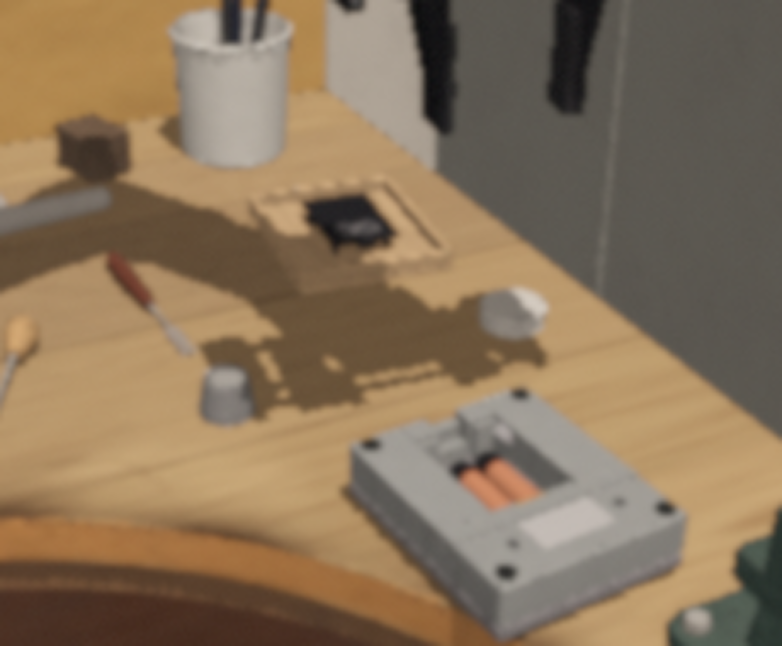

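View pics/c25.png

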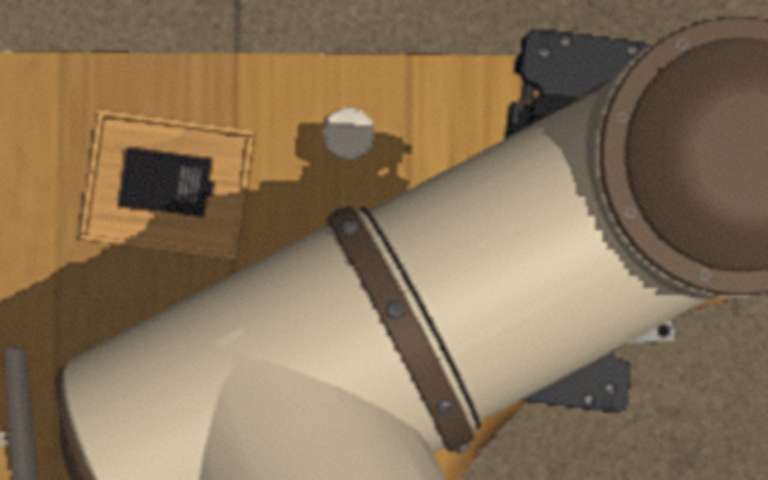

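In the scene view the cover lies flat in the tray at (350,220) and the battery bay is open at (500,475). The spatula is on the bench at (150,305), and the loupe and tin haven't moved. I'm handing the job in.

Run:
```python
from h import *
print(r.finish_job())
```

```text
the job is handed in; nothing more can be done
None
```

The job is done and handed in at about 24 s of the 61 s allowed. I levered the cover off through the notch with the spatula, then put the spatula back down flat near where it started. Then I drew the cover back to free its tab and laid it in the tray.

**Last checks**
- **Cover:** the scene camera shows it level to within about 0.4° and well inside the tray walls. The top camera picture also shows it inside the tray, but the network did not detect it there.
- **Spatula:** it lies flat on the bench in the scene picture. The arm hid it from the top camera at the end.
- **Loupe:** the scene camera puts it within 1 mm of its starting position. The arm hid it from the top camera at the end.
- **Tin:** both cameras put it within about 1 mm of its starting position.
- **Gripper:** it was open and well clear of everything when I handed in.
- **Forces:** every force reading I took was under 5 N. I read them only between moves, so short peaks, such as when the cover snapped free, would not show.

**One disagreement:** the blade touched the notch lip about 2 mm lower than my camera-based estimate predicted. I used the contact height for the levering instead.

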